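# Set the hinge templates on the door stile and scribe the seam

## Task

Clear the wood offcuts from the door stile into the bin, then slide each template off the deck until its hole is over one of the pins (any free pin) and let it drop fully down, lying flat and square to the board with its handle towards the robot; keep the templates low, never more than 6 cm above the deck. When all are down, take the scriber and draw its point slowly, about 2 cm a second, along the marked stretch of the dark seam from its left end to its right end as the robot sees it, touching the wood or just above it, and then stand the scriber back on the middle of its cork pad. Leave the glue bottle and the screw jar alone.

Things in the scene. Friction and masses are not known exactly. Their poses are not given: they have to be found in the camera images.
- jig: Fixed wooden marking board, 315 (x) by 380 mm (y). Origin: on the bench top under the middle of its step; x away from the robot, y to its left, z up. Robot side (x -150 to 0): plywood deck, top at z = 24 mm. Beyond the step (x 0 to 165): door stile, top at z = 12 mm, with three steel pins in a row at x = 85 and a flush dark seam along y at x = 133 mm, where a darker edging begins.
- pin_a (a point): Top of a fixed upright steel pin, 14 mm in diameter, coned to 8 mm at the top, 11 mm tall (its top 1 mm below the deck's level), at x = 85, y = 125 mm on the board. Axes as the board's.
- pin_b (a point): Top of a fixed upright steel pin, 14 mm in diameter, coned to 8 mm at the top, 11 mm tall (its top 1 mm below the deck's level), at x = 85, y = 0 mm on the board. Axes as the board's.
- pin_c (a point): Top of a fixed upright steel pin, 14 mm in diameter, coned to 8 mm at the top, 11 mm tall (its top 1 mm below the deck's level), at x = 85, y = -125 mm on the board. Axes as the board's.
- seam_left (a point): The robot-left end of the stretch of seam to be traced, on the wood's surface (board x = 133, y = 120 mm).
- seam_right (a point): The robot-right end of the stretch of seam to be traced, on the wood's surface (board x = 133, y = -120 mm). The seam is straight between the two.
- template_a_grip (a point): Centre of the wooden handle of a loose aluminium template (may be absent; all alike, fit any pin, about 0.2 kg). Plate 100 (x) by 76 (y) by 8 mm; on it a handle bar 44 (x) by 18 (y) by 44 mm high. This point lies 14 mm behind (-x) the plate's centre, 30 mm above the plate's underside. x from handle to hole (away from the robot at the start), y across the handle, z up.
- template_a_hole (a point): Centre of the 18 mm hole through that template, half-way through the 8 mm plate (4 mm above its underside), 42 mm ahead (+x) of the handle's centre; 22 mm of plate lies beyond it. When seated, it is 4 mm above the stile's top. Same axes.
- template_b_grip (a point): Centre of the wooden handle of a loose aluminium template (may be absent; all alike, fit any pin, about 0.2 kg). Plate 100 (x) by 76 (y) by 8 mm; on it a handle bar 44 (x) by 18 (y) by 44 mm high. This point lies 14 mm behind (-x) the plate's centre, 30 mm above the plate's underside. x from handle to hole (away from the robot at the start), y across the handle, z up.
- template_b_hole (a point): Centre of the 18 mm hole through that template, half-way through the 8 mm plate (4 mm above its underside), 42 mm ahead (+x) of the handle's centre; 22 mm of plate lies beyond it. When seated, it is 4 mm above the stile's top. Same axes.
- template_c_grip (a point): Centre of the wooden handle of a loose aluminium template (may be absent; all alike, fit any pin, about 0.2 kg). Plate 100 (x) by 76 (y) by 8 mm; on it a handle bar 44 (x) by 18 (y) by 44 mm high. This point lies 14 mm behind (-x) the plate's centre, 30 mm above the plate's underside. x from handle to hole (away from the robot at the start), y across the handle, z up.
- template_c_hole (a point): Centre of the 18 mm hole through that template, half-way through the 8 mm plate (4 mm above its underside), 42 mm ahead (+x) of the handle's centre; 22 mm of plate lies beyond it. When seated, it is 4 mm above the stile's top. Same axes.
- offcut_1_centre (a point): Centre of a loose block of waste wood (may be absent), 70 mm (its x) by 40 mm (its y) by 45 mm high (its z), 0.07 kg, lying at the start on the stile just beyond one of the pins, where it is in the way.
- offcut_2_centre (a point): Centre of a loose block of waste wood (may be absent), 70 mm (its x) by 40 mm (its y) by 45 mm high (its z), 0.07 kg, lying at the start on the stile just beyond one of the pins, where it is in the way.
- offcut_3_centre (a point): Centre of a loose block of waste wood (may be absent), 70 mm (its x) by 40 mm (its y) by 45 mm high (its z), 0.07 kg, lying at the start on the stile just beyond one of the pins, where it is in the way.
- bin: Fixed open grey bin for offcuts, 260 mm (x) by 140 mm (y), walls 50 mm high and 6 mm thick, floor 6 mm thick. Origin: under its centre, on the bench. It stands to one side of the board.
- scriber_grip (a point): Centre of the wooden handle of the scriber (0.16 kg): a level bar 130 (x) by 26 (y) by 26 mm high, 35 mm (centre) above what it stands on. Under its front (+x) a steel point reaches 22 mm down, under its rear a steel heel, 24 by 36 mm, as deep; it stands level on point and heel. x towards the point, z up.
- scriber_tip (a point): The lower end of the scriber's steel point, 55 mm ahead (+x) and 35 mm below the handle's centre. Same axes.
- pad: Fixed cork pad, 200 mm (x) by 120 mm (y) by 5 mm thick, on the other side of the board from the bin; the scriber stands on it at the start. Origin: under its centre, on the bench.
- glue: Bystander: white glue bottle, 60 mm wide, 150 mm tall, near a far corner of the board. Origin: centre of its base.
- jar: Bystander: amber glass screw jar with a metal cap, 64 mm wide, 85 mm tall, near the other far corner. Origin: centre of its base.

How it is judged:
By the outcome, as a careful person would: the job done as asked, in the order asked, and still so for the second after the job is handed in, with the robot touching nothing.
Of template_a, template_b, template_c only 2 to 3 are there at a start; the rules pass over those that are not, and their reading is None.
Of offcut_1, offcut_2, offcut_3 only 2 to 3 are there at a start; the rules pass over those that are not, and their reading is None.
At some moment in a run one of template_a, template_b, template_c may be knocked a few centimetres aside while the robot is not near it.
Once in a run the grip may slacken for a moment while it holds something.
It also fails if it takes over 208 s, if anything falls off the work surface, if the arm or the gripper's body presses on something with over 40 N, if the wrist force passes 120 N, or if a joint passes its speed limit or range.

## Robot

A 7-joint arm with a two-finger parallel gripper is mounted at the origin on the work surface. World frame = base frame: x ahead of the robot, y to its left, z up, the work surface at z = 0. Lengths are in mm, angles in rad, forces in N, time in s.
With the tool pointing down it reaches from about 350 to 775 mm from the base axis. Payload 3.1 kg.
Tool frame: the origin (TCP) lies midway between the tips of the shut fingers; the grasp point (between the pads) lies behind it (r.tcp_to_grasp is the z of the grasp point in the tool frame, in mm); z points along the fingers, y is the direction in which the jaws open and shut (so a half turn about z gives the same grasp; the last joint's range is limited). The gripper opens to 85 mm and grips with 20 to 120 N. Pads are 22 mm wide; open, the fingers measure 114 mm over their backs; the gripper's body (76 mm by 85 mm) begins 54 mm behind the grasp point. The pads swing forward as they close: fully open they stand 13 mm farther back than shut.
Start: joints at [-1.194, 0.311, 0.014, 1.512, -0.004, 1.319, -0.027], TCP at [223.641, 502.496, 231.304] pointing down, gripper open.
Joint ranges: [-2.7, 2.7], [-0.3, 1.91], [-1.27, 1.3], [0.12, 2.57], [-1.44, 4.58], [0.2, 2.03], [-3.05, 3.05]. Speed limits (rad/s): [2.79, 2.79, 3.14, 3.14, 3.14, 3.14, 3.14].

## Interface

Orientations are given as a rotation vector (axis times angle).
In Python, from bench import r gives the robot as it stands. The module is installed in compiled form; this text tells all that it offers.
- The arm moves only by the tool drive_tool, never from a script. Its argument "rows" is one flat list of numbers, 7 for each row, row after row: the turn, a rotation vector about the tool's x, y, z in degrees, then the shift along the tool's x, y, z in m, then the gripper command: -1 is shut, 1 is fully open, values between are in proportion. In form: [ax, ay, az, tx, ty, tz, hand, ax, ay, az, tx, ty, tz, hand, ...]. A call has 1 to 5 rows; each row is the pose to reach, as a shift and turn from the pose commanded when the call began, along the tool's axes at that moment; what a row does not reach only later rows make up. A row lasts 1/10 s, in which the tool goes at most 50 mm and 8.59 degrees, less where a joint would pass 70% of its speed; a pose out of reach is approached as far as the arm can. A call with a gripper value outside its range is refused whole. The fingers move at their own pace and stop on an object; the grip force is fixed at half the most. Time passes only in rows, so rows that repeat a pose let the fingers close. It gives the time, the measured TCP pose, the force and the opening at its end, in the units of the state.
- r.read_state(): the state, without advancing time (a new reading comes with each control period).
- r.camera(name): name is "scene" or "top" or "wrist"; returns (picture, depth): 480x640x3 uint8, blue, green, red; 480x640 float32, mm along the optical axis (not along the pixel's ray), 0 where there is no reading.
- r.camera_model(name): a dict with "intrinsics" (3x3 intrinsics, pixels), "R" (3x3) and "t" (3): a world point X has camera coordinates R X + t. Camera axes: x right, y down, z forward; pixel columns grow to the right and rows downward; lengths in mm; the calibration is good to about 2 mm. A picture is of the moment at which its call begins: read the wrist's pose just before it. camera_model takes no time and is no camera call; for the wrist camera it gives the pose at the moment of the call.
- r.sign_off(): hands the job in, once; it reports no verdict.
Trained networks look in the newest picture that a camera, given by its name, has taken for a name from the list of things; names that differ only in an ending like _2 or _b are one class to them, and where a whole thing is asked for, a point or a joint stands for the part that bears it (a point fixed in the world has none). Each returns a list of dicts, best first, with "p" (0 to 1); they miss things now and then, are a little off and sometimes report something else, mostly with a low value. They report only what shows in the picture. A call takes as long as a camera call.
- r.boxes_of(label, camera): "bbox" ([centre column, centre row, width, height] in pixels, round what is visible of it).
The state is a dict: "time_s": time; "qpos": joint angles; "joint_velocities": joint speeds; "joint_efforts": joint torques, N m; "position": TCP position; "orientation": TCP orientation; "wrist_force": force on the tool from outside, world axes, zero at the start; "wrist_torque": the same for the moment, N m; "opening": finger opening in mm.
Only numpy, scipy, OpenCV 4.12 (cv2) and the standard library are available. Lean on these libraries where they do the work, as an engineer would, in place of code of your own. Each camera call takes 0.05 s, during which the arm holds its last target.

## Working session

There is one attempt and no reset: what is moved stays moved. The work goes in short steps, Python scripts to look and compute and a tool call to move; the robot and the scene stay as the last step left them, time stands still between calls to the robot, and variables do not carry over. Pictures are saved under pics/ and viewed, and the job is handed in when it is done.

Besides the shell and the picture viewer there is one more tool, called by a JSON object that holds its "name" and its "arguments", one argument or row to a line. drive_tool: Moves the arm, as the interface text tells. Its arguments: {"type":"object","properties":{"rows":{"type":"array"}},"required":["rows"]}

```bash
mkdir -p pics; ls
cat > h.py <<'E'
import numpy as np, cv2
from scipy.spatial.transform import Rotation as Rn
from bench import r
def snap(name, fn=None):
    img,d=r.camera(name); m=r.camera_model(name)
    if fn: cv2.imwrite('pics/'+fn,img)
    return img,d,m
def cloud(d,m):
    K=np.array(m['intrinsics']);R=np.array(m['R']);t=np.array(m['t']).ravel()
    v,u=np.mgrid[0:d.shape[0],0:d.shape[1]]
    P=np.stack([(u-K[0,2])*d/K[0,0],(v-K[1,2])*d/K[1,1],d],-1)
    W=(P-t)@R
    W[d<=0]=np.nan
    return W
def proj(X,m):
    K=np.array(m['intrinsics']);R=np.array(m['R']);t=np.array(m['t']).ravel()
    c=(R@np.atleast_2d(X).T).T+t
    p=(K@c.T).T
    return p[:,:2]/p[:,2:]
E
python3 - <<'E'
from h import *
s=r.read_state(); print(s); print(r.tcp_to_grasp)
for n in ['scene','top','wrist']:
    i,d,m=snap(n,n+'0.png'); print(n,m, (d>0).mean())
    np.savez('%s0.npz'%n,i=i,d=d,K=m['intrinsics'],R=m['R'],t=m['t'])
E
```

```text
pics
{'time_s': 0.0, 'qpos': array([-1.19370162,  0.311734  ,  0.01399394,  1.5130786 , -0.00442305,
        1.31918106, -0.0271893 ]), 'joint_velocities': array([ 0.00028715,  0.00037782, -0.00011167,  0.00132186, -0.00092087,
        0.0009556 ,  0.00261536]), 'joint_efforts': array([-1.51506611e-04, -3.79913199e+01,  1.45881255e-01, -2.30595750e+01,
        1.23102305e-02,  1.36403670e-02, -1.70860454e-05]), 'position': array([223.3473217 , 501.80619861, 230.20778971]), 'orientation': array([-0.65283425, -3.0725832 ,  0.00366383]), 'wrist_force': array([0.47208285, 0.34894585, 0.96293912]), 'wrist_torque': array([-0.00639298, -0.00117367,  0.0412084 ]), 'opening': 85.01894225142485}
-18.700000000000003
scene {'intrinsics': array([[610.94073152,   0.        , 318.63172025],
       [  0.        , 610.94073152, 225.05279075],
       [  0.        ,   0.        ,   1.        ]]), 'R': array([[ 0.81035187,  0.58594201, -0.001346  ],
       [ 0.47054226, -0.65212065, -0.59441454],
       [-0.34917021,  0.48105158, -0.80415766]]), 't': array([-447.54353383, -215.48428628, 1412.49651989])} 0.9962434895833333
top {'intrinsics': array([[584.25151946,   0.        , 323.61566613],
       [  0.        , 584.25151946, 243.81811886],
       [  0.        ,   0.        ,   1.        ]]), 'R': array([[ 0.00269041, -0.99999286,  0.00265235],
       [-0.97894214, -0.00317516, -0.20411322],
       [ 0.20412018, -0.00204735, -0.9789437 ]]), 't': array([   4.33075465,  573.13231103, 1337.76259872])} 0.995986328125
wrist {'intrinsics': array([[343.0345749 ,   0.        , 324.41958833],
       [  0.        , 343.0345749 , 245.3492434 ],
       [  0.        ,   0.        ,   1.        ]]), 'R': array([[ 0.40635801,  0.91370921, -0.00294039],
       [ 0.88005486, -0.3905213 ,  0.27017875],
       [ 0.24571652, -0.112377  , -0.96280569]]), 't': array([-547.98957221,  -36.09146929,  379.02213523])} 0.995908203125
```

View pics/scene0.png

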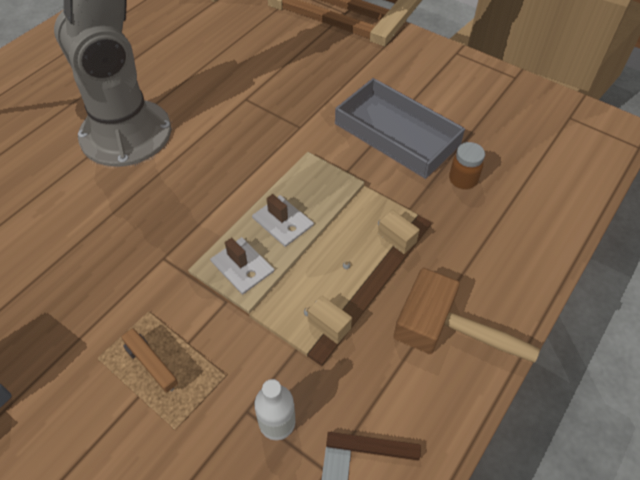

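View pics/top0.png

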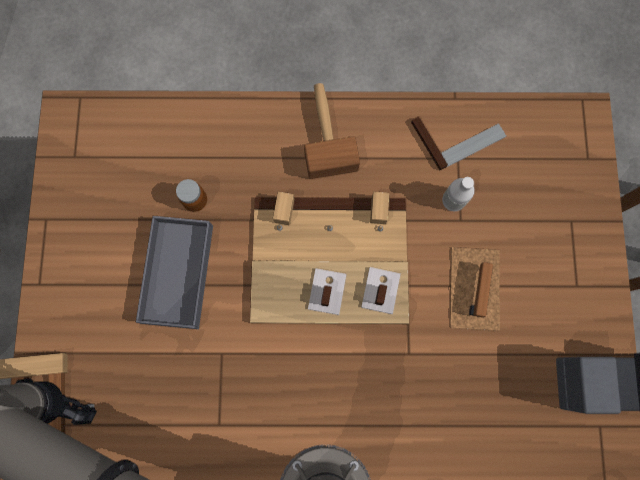

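View pics/wrist0.png

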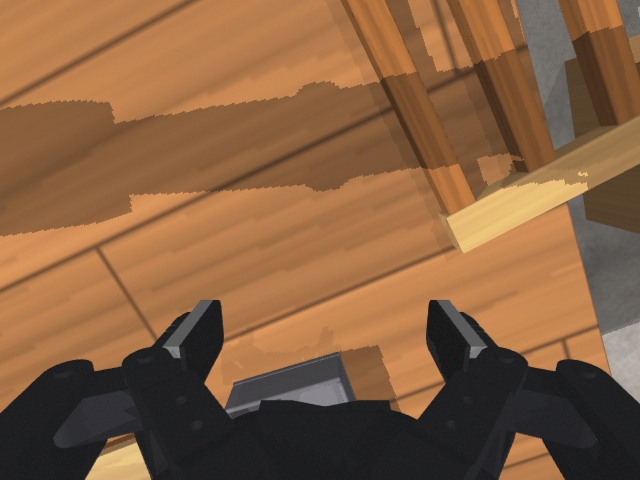

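```bash
cat > a.py <<'E'
from h import *
def load(n):
    z=np.load('%s0.npz'%n); return z['i'],z['d'],dict(intrinsics=z['K'],R=z['R'],t=z['t'])
for n in ['top','scene']:
    i,d,m=load(n); W=cloud(d,m)
    np.save(n+'W.npy',W)
    if n=='top':
        for (u,v) in [(254,262),(404,262),(330,240),(330,300),(330,204),(279,228),(328,228),(378,228),(326,297),(382,296),(315,290),(365,290),(284,208),(380,208),(175,270),(485,290),(462,290),(458,195),(192,195),(220,380),(150,320)]:
            print((u,v),np.round(W[v,u],1))
    a=cv2.resize(i[170:340,230:510] if n=='top' else i[150:400,90:450],None,fx=2.8 if n=='top' else 2.2,fy=2.8 if n=='top' else 2.2,interpolation=cv2.INTER_CUBIC)
    cv2.imwrite('pics/%s0z.png'%n,a)
E
python3 a.py
```

```text
(254, 262) [534.7 175.4  23.6]
(404, 262) [ 536.5 -190.6   20.2]
(330, 240) [593.9  -9.9   6. ]
(330, 300) [442.4  -9.7  25.3]
(330, 204) [685.2  -9.8  11.5]
(279, 228) [621.7 116.6  16.5]
(328, 228) [622.2  -4.8  16.2]
(378, 228) [ 621.6 -128.4   20.4]
(326, 297) [4.446e+02 2.000e-01 6.870e+01]
(382, 296) [ 447.1 -130.3   69.9]
(315, 290) [466.2  26.4  26.7]
(365, 290) [465.7 -93.5  34. ]
(284, 208) [661.4 102.2  59. ]
(380, 208) [ 662.8 -130.6   56.7]
(175, 270) [518.1 372.5   0.8]
(485, 290) [ 465.  -377.7   46.2]
(462, 290) [ 469.5 -332.     9.1]
(458, 195) [ 681.7 -309.6  105.9]
(192, 195) [687.1 321.5  80.3]
(220, 380) [254.  250.5   4.9]
(150, 320) [395.  425.6   3.7]
```

Run:
```python
from h import *
r.camera('top')
for l in ['template_a_hole','template_a_grip','offcut_1_centre','scriber_tip','scriber_grip','pin_a','seam_left','bin','pad']:
    print(l,[(round(b['p'],2),np.round(b['bbox'],1).tolist()) for b in r.boxes_of(l,'top')[:4]])
print(r.read_state()['time_s'])
```

```text
template_a_hole []
template_a_grip []
offcut_1_centre [(0.49, [329.4, 258.7, 164.0, 130.2])]
scriber_tip [(0.93, [480.6, 289.0, 22.4, 50.2]), (0.19, [329.8, 291.1, 37.3, 45.5])]
scriber_grip [(0.61, [480.9, 288.0, 20.5, 56.6]), (0.45, [328.6, 260.4, 158.5, 128.3])]
pin_a [(0.93, [329.0, 258.0, 157.7, 124.8])]
seam_left [(0.95, [330.2, 259.1, 157.5, 127.3]), (0.69, [380.6, 290.9, 38.1, 44.1])]
bin [(0.82, [175.4, 272.8, 80.4, 111.7])]
pad [(0.67, [476.1, 289.9, 51.4, 83.8])]
0.65
```

View pics/top0z.png

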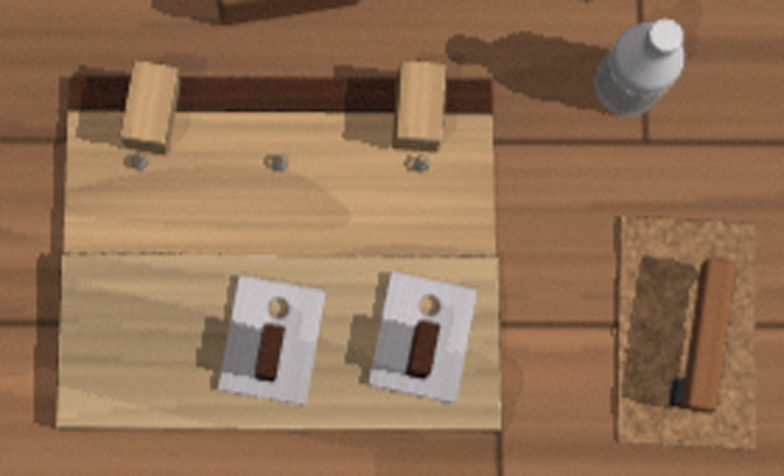

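View pics/scene0z.png

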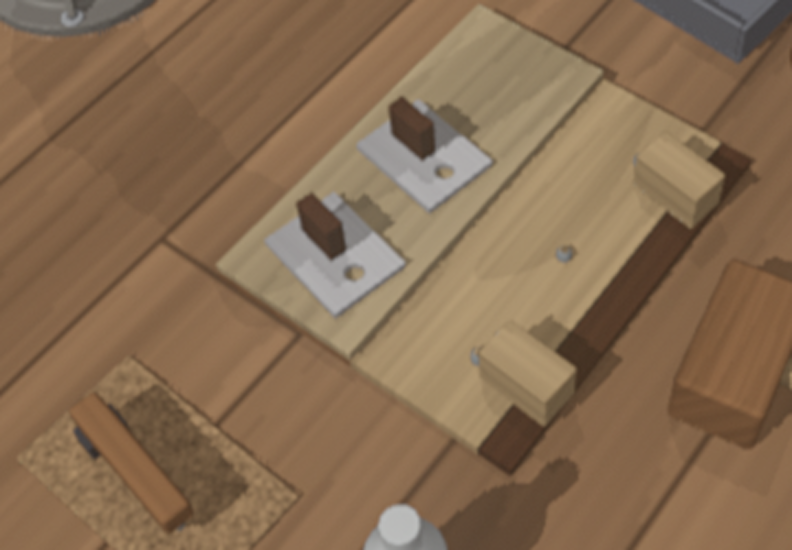

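```bash
cat > fit.py <<'E'
from h import *
from a import load
from scipy.optimize import least_squares
B={'fl':(-150,190,24),'fr':(-150,-190,24),'sl':(0,190,24),'sr':(0,-190,24),'bl':(165,190,12),'br':(165,-190,12),'pa':(85,125,23),'pb':(85,0,23),'pc':(85,-125,23)}
obs={'top':{'fl':(57,428),'fr':(500,429),'sl':(63,255),'sr':(498,257),'bl':(67,77),'br':(492,80),'pa':(139,161),'pb':(279,162),'pc':(419,164)},
'scene':{'fl':(480,5),'sl':(603,73),'bl':(752,160),'fr':(218,265),'sr':(350,355),'br':(512,470),'pb':(565,252)}}
def px(n,p):
    f,ox,oy=(2.8,230,170) if n=='top' else (2.2,90,150)
    return np.array([(p[0]+.5)/f-.5+ox,(p[1]+.5)/f-.5+oy])
def bw(pose,P): 
    c,s=np.cos(pose[2]),np.sin(pose[2]); P=np.atleast_2d(P).astype(float)
    return np.stack([pose[0]+c*P[:,0]-s*P[:,1],pose[1]+s*P[:,0]+c*P[:,1],P[:,2]],1)
def fit(cams):
    ms={n:load(n)[2] for n in cams}
    def f(p): return np.concatenate([(proj(bw(p,[B[k] for k in obs[n]]),ms[n])-np.array([px(n,v) for v in obs[n].values()])).ravel() for n in cams])
    s=least_squares(f,[535,-7,0]); return s.x,f(s.x)
if __name__=='__main__':
    for c in [['top'],['scene'],['top','scene']]:
        x,e=fit(c); print(c,np.round(x,3),np.round(e.reshape(-1,2),1).tolist())
E
python3 fit.py | grep '\[\['
```

```text
['top'] [ 5.37127e+02 -8.34900e+00 -2.00000e-03] [[-0.5, 0.3], [0.7, 0.7], [-0.7, 0.1], [-0.2, 0.2], [0.4, -0.1], [-0.3, -0.4], [-0.4, -0.1], [0.2, -0.1], [0.8, -0.6]]
['scene'] [ 5.42241e+02 -1.15090e+01 -4.00000e-03] [[-0.3, -0.5], [0.8, -0.8], [0.5, -0.1], [-0.8, -0.1], [-0.1, 0.3], [-0.0, 1.1], [0.2, -0.7]]
['top', 'scene'] [ 5.39707e+02 -9.74400e+00 -2.00000e-03] [[0.2, -0.8], [1.2, -0.4], [-0.1, -1.0], [0.4, -0.9], [1.0, -1.1], [0.2, -1.4], [0.1, -1.1], [0.8, -1.2], [1.4, -1.6], [-0.9, -1.5], [0.1, -1.9], [-0.3, -1.4], [-1.2, -1.2], [-0.5, -1.0], [-0.4, -0.5], [-0.3, -2.0]]
```

```bash
cat >> h.py <<'E'
def Rt(yaw):  # yaw deg: 0 -> tool x=-X, y=+Y
    y=np.deg2rad(yaw); c,s=np.cos(y),np.sin(y)
    return np.array([[-c,-s,0],[-s,c,0],[0,0,-1.]])
def state():
    s=r.read_state(); R=Rn.from_rotvec(s['orientation']).as_matrix()
    return s,np.array(s['position']),R
def yawof(R): return np.rad2deg(np.arctan2(R[1,1],R[0,1]))-90
def go(x,y,z,yaw):
    s,p,R=state()
    dR=Rn.from_matrix(R.T@Rt(yaw)).as_rotvec(degrees=True)
    dt=R.T@(np.array([x,y,z])-p)
    print('t',round(s['time_s'],2),'pos',np.round(p,1),'yaw',round(yawof(R),2),'q',np.round(s['qpos'],2),'F',np.round(s['wrist_force'],1),'op',round(s['opening'],1))
    print('DELTA deg',np.round(dR,2),'m',np.round(dt/1000,4))
def st():
    s,p,R=state()
    print('t',round(s['time_s'],2),'pos',np.round(p,1),'yaw',round(yawof(R),2),'tilt',np.round(R[:,2],3),'F',np.round(s['wrist_force'],1),'op',round(s['opening'],1))
E
python3 - <<'E'
from h import *
go(500,90,300,0)
E
```

```text
t 0.65 pos [223.7 502.5 231.3] yaw -24.0 q [-1.19  0.31  0.01  1.51 -0.    1.32 -0.03] F [-0.   0.5  0. ] op 85.7
DELTA deg [ 1.0e-02  0.0e+00 -2.4e+01] m [-0.4202 -0.2645 -0.0687]
```

{"name": "drive_tool", "arguments": {
  "rows": [0,0,-24,-0.42,-0.264,-0.068,1,0,0,-24,-0.42,-0.264,-0.068,1,0,0,-24,-0.42,-0.264,-0.068,1,0,0,-24,-0.42,-0.264,-0.068,1,0,0,-24,-0.42,-0.264,-0.068,1]
}}

```text
time_s: 1.15
position: [358.9, 300.9, 264.9]
orientation: [-0.001, 3.141, 0.001]
wrist_force: [0.9, 0.5, 0.0]
opening: 85.4
```

```bash
python3 -c "
from h import *
go(500,90,300,0)"
```

```text
t 1.15 pos [358.9 300.9 264.9] yaw 0.04 q [-0.83  0.12  0.11  1.66 -0.01  1.35  0.85] F [0.9 0.5 0. ] op 85.4
DELTA deg [0.04 0.04 0.04] m [-0.141  -0.211  -0.0352]
```

{"name": "drive_tool", "arguments": {
  "rows": [0,0,0,-0.141,-0.211,-0.035,1,0,0,0,-0.141,-0.211,-0.035,1,0,0,0,-0.141,-0.211,-0.035,1,0,0,0,-0.141,-0.211,-0.035,1,0,0,0,-0.141,-0.211,-0.035,1]
}}

```text
time_s: 1.65
position: [496.5, 95.0, 299.2]
orientation: [-0.001, 3.141, 0.001]
wrist_force: [0.7, 1.7, 0.6]
opening: 85.4
```

{"name": "drive_tool", "arguments": {
  "rows": [0,0,0,-0.02,-0.03,0,1,0,0,0,-0.02,-0.03,0,1,0,0,0,-0.02,-0.03,0,1]
}}

```text
time_s: 1.95
position: [515.8, 66.0, 298.4]
orientation: [-0.004, -3.141, -0.0]
wrist_force: [0.0, -0.5, -0.1]
opening: 85.5
```

```bash
python3 -c "
from h import *
st()
i,d,m=snap('wrist','w1.png'); np.savez('w1.npz',i=i,d=d,K=m['intrinsics'],R=m['R'],t=m['t'])
st()
W=cloud(d,m); print(m['R'].round(3), (-m['R'].T@m['t']).round(1))
"
```

```text
t 1.95 pos [515.8  66.  298.4] yaw -0.13 tilt [-0.  0. -1.] F [ 0.  -0.5 -0.1] op 85.5
t 2.0 pos [515.3  67.6 298.3] yaw 0.05 tilt [-0.001  0.001 -1.   ] F [ 0.4  0.2 -0. ] op 85.5
[[-0.001  1.     0.   ]
 [ 0.963  0.001  0.269]
 [ 0.269  0.001 -0.963]] [447.3  66.5 441. ]
```

View pics/w1.png

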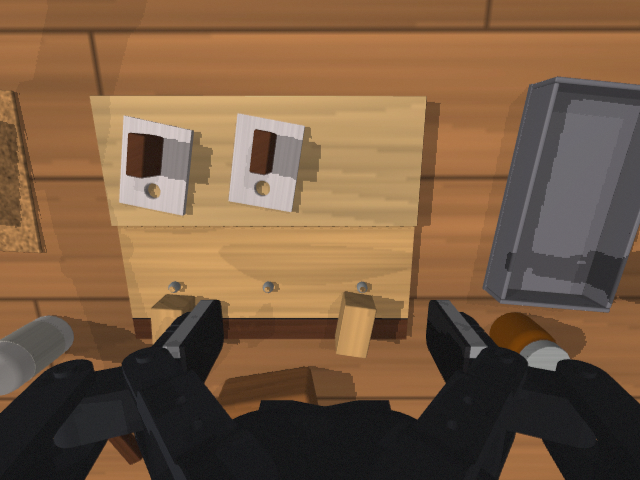

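```bash
python3 -c "
from h import *
i=cv2.imread('pics/w1.png')
cv2.imwrite('pics/w1a.png',cv2.resize(i[85:235,85:325],None,fx=3.3,fy=3.3,interpolation=cv2.INTER_CUBIC))
cv2.imwrite('pics/w1b.png',cv2.resize(i[215:365,105:345],None,fx=3.3,fy=3.3,interpolation=cv2.INTER_CUBIC))
cv2.imwrite('pics/w1c.png',cv2.resize(i[215:365,285:525],None,fx=3.3,fy=3.3,interpolation=cv2.INTER_CUBIC))
"
```

```text
(no output)
```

View pics/w1a.png

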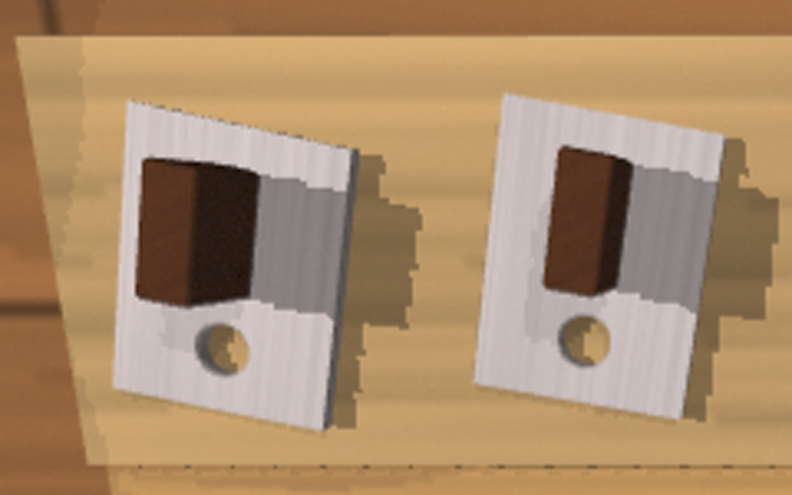

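View pics/w1b.png

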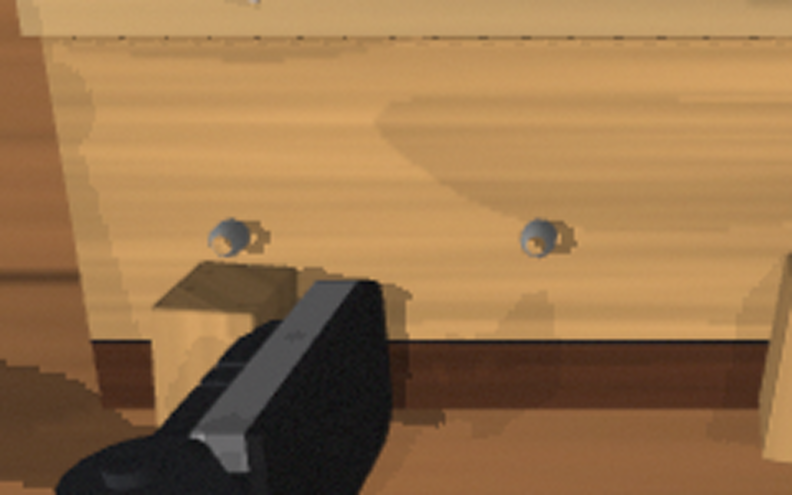

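View pics/w1c.png

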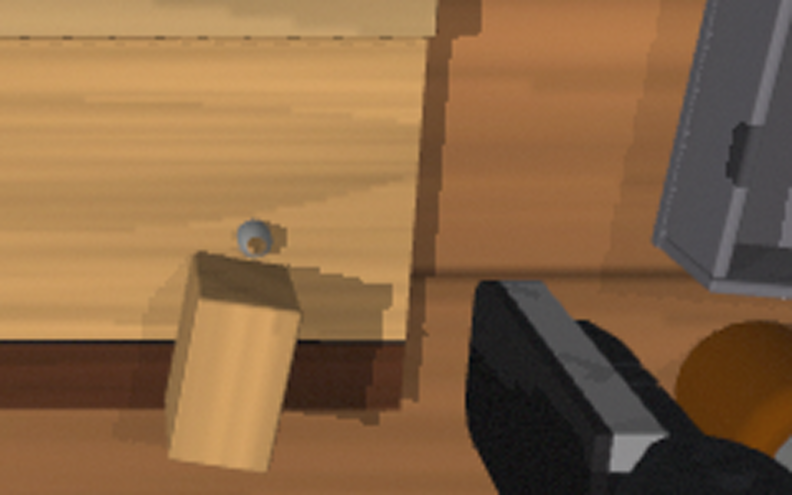

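```bash
cat > fit2.py <<'E'
from h import *
from scipy.optimize import least_squares
from fit import bw,B
def fitobj(model,pix,m,x0,fixed=None):
    model=np.array(model,float);pix=np.array(pix,float)
    f=lambda p:(proj(bw(p,model),m)-pix).ravel()
    s=least_squares(f,x0); return s.x,f(s.x).reshape(-1,2)
def un(p,f,ox,oy): p=np.array(p,float); return (p+.5)/f-.5+np.array([ox,oy])
def rep(n,x,e): print(n,np.round(x[:2],1),'yaw',round(np.rad2deg(x[2]),2),'rms',np.round(np.sqrt((e**2).mean()),2))
# template frame origin = grip; plate centre at +14; z added
def tmpl(z0): return [(14-50,-38,z0+8),(14-50,38,z0+8),(14+50,38,z0+8),(14+50,-38,z0+8),(42,0,z0+8),(-22,-9,z0+52),(-22,9,z0+52),(22,9,z0+52),(22,-9,z0+52)]
def off(zt): return [(-35,-20,zt),(-35,20,zt),(35,20,zt),(35,-20,zt)]
if __name__=='__main__':
    z=np.load('w1.npz'); m=dict(intrinsics=z['K'],R=z['R'],t=z['t'])
    a=lambda *p:un(p,3.3,85,85); b=lambda *p:un(p,3.3,105,215); c=lambda *p:un(p,3.3,285,215)
    ks=['fr','sr','br','sl','bl','fl','pc','pb','pa']
    px=[a(16,37),a(88,466),b(100,408),c(435,37),c(400,410),np.array([427,97]),b(222,243),b(537,243),c(257,243)]
    x,e=fitobj([B[k] for k in ks],px,m,[540,-8,0]); rep('board',x,e); print(e.round(1).tolist())
    x,e=fitobj(off(57),[c(203,300),c(300,312),c(268,472),c(170,458)],m,[660,100,0]); rep('offL',x,e)
    x,e=fitobj(tmpl(24),[a(*p) for p in [(503,94),(723,136),(683,419),(475,383),(585,341),(560,147),(609,156),(597,296),(545,287)]],m,[440,0,0]); rep('T1',x,e);print(e.round(1).tolist())
    x,e=fitobj(tmpl(24),[a(*p) for p in [(127,101),(351,149),(322,430),(114,388),(222,349),(143,160),(195,167),(187,305),(137,296)]],m,[440,-130,0]); rep('T2',x,e);print(e.round(1).tolist())
E
python3 fit2.py
```

```text
(254, 262) [534.7 175.4  23.6]
(404, 262) [ 536.5 -190.6   20.2]
(330, 240) [593.9  -9.9   6. ]
(330, 300) [442.4  -9.7  25.3]
(330, 204) [685.2  -9.8  11.5]
(279, 228) [621.7 116.6  16.5]
(328, 228) [622.2  -4.8  16.2]
(378, 228) [ 621.6 -128.4   20.4]
(326, 297) [4.446e+02 2.000e-01 6.870e+01]
(382, 296) [ 447.1 -130.3   69.9]
(315, 290) [466.2  26.4  26.7]
(365, 290) [465.7 -93.5  34. ]
(284, 208) [661.4 102.2  59. ]
(380, 208) [ 662.8 -130.6   56.7]
(175, 270) [518.1 372.5   0.8]
(485, 290) [ 465.  -377.7   46.2]
(462, 290) [ 469.5 -332.     9.1]
(458, 195) [ 681.7 -309.6  105.9]
(192, 195) [687.1 321.5  80.3]
(220, 380) [254.  250.5   4.9]
(150, 320) [395.  425.6   3.7]
board [538.7  -8.2] yaw -0.08 rms 0.57
[[-0.4, -1.0], [-0.3, -0.4], [0.6, 0.3], [0.5, 0.4], [0.1, 0.3], [0.0, -1.2], [-0.1, 0.6], [-0.2, 0.8], [-0.1, 1.0]]
offL [667.1 106.1] yaw -8.8 rms 0.92
T1 [4.5e+02 1.0e-01] yaw -9.62 rms 0.71
[[-0.2, -0.1], [0.3, -0.7], [-0.2, 0.1], [-0.2, 0.4], [0.3, 0.2], [-1.0, -0.8], [1.9, -0.4], [0.2, 0.9], [-1.2, 0.6]]
T2 [ 453.3 -128.7] yaw -11.74 rms 0.77
[[0.0, -0.3], [0.1, -0.2], [0.4, 0.1], [-0.2, -0.0], [0.4, 0.2], [-1.1, -1.7], [1.1, 0.0], [0.7, 1.4], [-1.5, 0.5]]
```

```bash
sed -i "s/^for n in \['top','scene'\]:/for n in []:/" a.py; python3 -c "
from h import *
go(667,106,120,-8.8)
from a import load
from fit2 import *
i,d,m=load('top')
x,e=fitobj([(130,70,50),(130,-70,50),(-130,-70,50),(-130,70,50)],[(150.5,218),(211,220),(199,327),(138,325)],m,[518,372,0]); rep('bin',x,e); print(e.round(1))
"
```

```text
t 2.0 pos [515.3  67.6 298.3] yaw 0.05 q [-0.44  0.23  0.35  1.47 -0.08  1.46  1.48] F [ 0.4  0.2 -0. ] op 85.5
DELTA deg [ 0.06 -0.05  8.85] m [-0.1518  0.0381  0.1783]
bin [506.6 360.5] yaw -2.93 rms 0.99
[[ 1.2 -0.9]
 [-1.9  0.1]
 [-0.3  1. ]
 [ 1.  -0.2]]
```

{"name": "drive_tool", "arguments": {
  "rows": [0,0,8.85,-0.152,0.038,0.178,1,0,0,8.85,-0.152,0.038,0.178,1,0,0,8.85,-0.152,0.038,0.178,1,0,0,8.85,-0.152,0.038,0.178,1,0,0,8.85,-0.152,0.038,0.178,1]
}}

```text
time_s: 2.5
position: [667.1, 108.6, 117.0]
orientation: [-0.235, -3.129, -0.003]
wrist_force: [-0.1, -0.5, -0.1]
opening: 85.2
```

{"name": "drive_tool", "arguments": {
  "rows": [0,0,0,0,0,0,1]
}}

```text
time_s: 2.6
position: [664.8, 108.7, 112.4]
orientation: [-0.234, -3.121, 0.002]
wrist_force: [-1.7, 0.0, -0.2]
opening: 85.2
```

```bash
python3 -c "
from h import *
go(667,106,22,-8.8)
i,d,m=snap('wrist','w2.png')
"
```

```text
t 2.6 pos [664.8 108.7 112.4] yaw -8.56 q [-0.38  0.67  0.33  1.29 -0.22  1.23  1.38] F [-1.7  0.  -0.2] op 85.2
DELTA deg [-0.11 -0.67  0.24] m [-0.0036 -0.0021  0.0904]
```

View pics/w2.png

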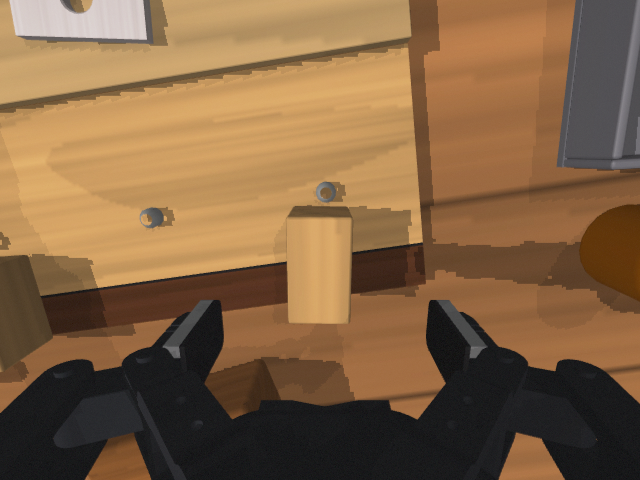

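{"name": "drive_tool", "arguments": {
  "rows": [0,0,0,-0.003,-0.002,0.04,1,0,0,0,-0.003,-0.002,0.07,1,0,0,0,-0.003,-0.002,0.084,1,0,0,0,-0.003,-0.002,0.084,1]
}}

```text
time_s: 3.05
position: [668.4, 103.4, 35.8]
orientation: [-0.24, -3.129, -0.001]
wrist_force: [0.2, 0.2, 0.2]
opening: 85.2
```

```bash
python3 -c "
from h import *
go(667,106,22,-8.8)
"
```

```text
t 3.05 pos [668.4 103.4  35.8] yaw -8.77 q [-0.37  0.74  0.32  1.37 -0.24  1.08  1.41] F [0.2 0.2 0.2] op 85.2
DELTA deg [ 0.01 -0.19  0.03] m [0.0017 0.0023 0.0138]
```

{"name": "drive_tool", "arguments": {
  "rows": [0,0,0,0.001,0.002,0.012,1,0,0,0,0.001,0.002,0.012,-1,0,0,0,0.001,0.002,0.012,-1,0,0,0,0.001,0.002,0.012,-1,0,0,0,0.001,0.002,0.012,-1]
}}

```text
time_s: 3.55
position: [670.9, 104.4, 26.0]
orientation: [0.242, 3.129, 0.001]
wrist_force: [0.2, 0.6, -1.8]
opening: 39.2
```

{"name": "drive_tool", "arguments": {
  "rows": [0,0,0,0,0,0,-1,0,0,0,0,0,0,-1,0,0,0,0,0,0,-1,0,0,0,0,0,-0.02,-1,0,0,0,0,0,-0.05,-1]
}}

```text
time_s: 4.05
position: [666.6, 104.2, 71.5]
orientation: [-0.242, -3.124, 0.003]
wrist_force: [-1.2, -0.2, -1.0]
opening: 39.3
```

```bash
python3 -c "
from h import *
go(555,360,150,-4)
"
```

```text
t 4.05 pos [666.6 104.2  71.5] yaw -8.85 q [-0.38  0.7   0.33  1.34 -0.23  1.15  1.39] F [-1.2 -0.2 -1. ] op 39.3
DELTA deg [-0.12 -0.44 -4.85] m [ 0.1502  0.2354 -0.0779]
```

{"name": "drive_tool", "arguments": {
  "rows": [0,0,0,0.01,0.0,-0.05,-1,0,0,-4.8,0.15,0.235,-0.078,-1,0,0,-4.8,0.15,0.235,-0.078,-1,0,0,-4.8,0.15,0.235,-0.078,-1,0,0,-4.8,0.15,0.235,-0.078,-1]
}}

```text
time_s: 4.55
position: [583.8, 291.7, 144.0]
orientation: [-0.111, -3.138, 0.001]
wrist_force: [0.9, 1.2, -0.4]
opening: 38.9
```

{"name": "drive_tool", "arguments": {
  "rows": [0,0,0,0.025,0.07,0,-1,0,0,0,0.025,0.07,0,-1]
}}

```text
time_s: 4.75
position: [560.9, 369.4, 143.6]
orientation: [-0.098, -3.136, -0.007]
wrist_force: [-0.1, 1.2, -0.5]
opening: 39.2
```

```bash
python3 -c "
from h import *
go(555,360,45,-4)
i,d,m=snap('wrist','w3.png')
"
```

```text
t 4.75 pos [560.9 369.4 143.6] yaw -3.57 q [-0.77  0.63  0.28  1.27 -0.18  1.27  1.02] F [-0.1  1.2 -0.5] op 39.2
DELTA deg [ 0.23 -0.25  0.43] m [ 0.0049 -0.0101  0.0986]
```

View pics/w3.png

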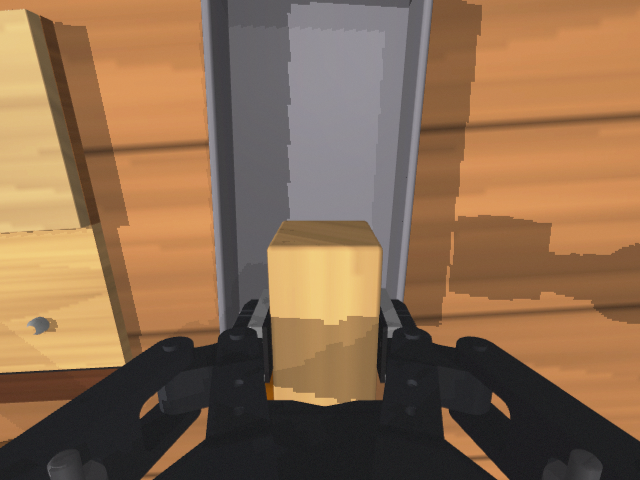

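{"name": "drive_tool", "arguments": {
  "rows": [0,0,0,0.005,-0.008,0.04,-1,0,0,0,0.005,-0.008,0.08,-1,0,0,0,0.005,-0.008,0.104,-1,0,0,0,0.005,-0.008,0.104,-1,0,0,0,0.005,-0.008,0.104,-1]
}}

```text
time_s: 5.3
position: [559.9, 353.8, 40.3]
orientation: [-0.111, -3.139, 0.002]
wrist_force: [0.3, 1.1, 0.1]
opening: 39.1
```

{"name": "drive_tool", "arguments": {
  "rows": [0,0,0,0,0,0,0.3,0,0,0,0,0,0,0.3,0,0,0,0,0,0,0.3,0,0,0,0,0,-0.04,0.3,0,0,0,0,0,-0.09,0.3]
}}

```text
time_s: 5.8
position: [558.0, 353.3, 129.2]
orientation: [-0.111, -3.135, 0.005]
wrist_force: [1.3, 0.6, -0.2]
opening: 55.5
```

```bash
python3 -c "
from h import *
go(660,-100,180,0)
i,d,m=snap('wrist','w4.png')
i,d,m=snap('top','t4.png')
"
```

```text
t 5.8 pos [558.  353.3 129.2] yaw -4.04 q [-0.77  0.62  0.29  1.32 -0.18  1.23  1.03] F [ 1.3  0.6 -0.2] op 55.5
DELTA deg [-0.2  -0.29 -4.04] m [-0.1335 -0.4452 -0.0498]
```

View pics/w4.png

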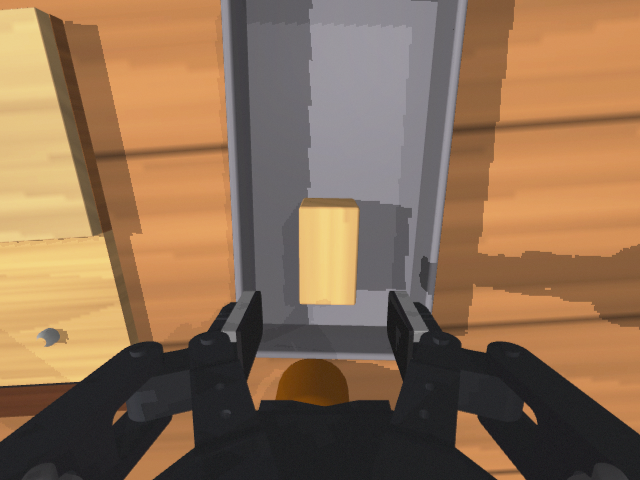

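View pics/t4.png

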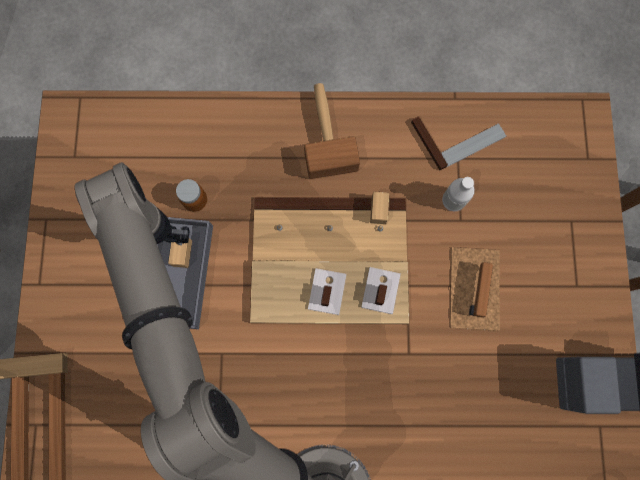

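{"name": "drive_tool", "arguments": {
  "rows": [0,0,-4,-0.06,-0.44,-0.07,1,0,0,-4,-0.06,-0.44,-0.07,1,0,0,-4,-0.06,-0.44,-0.07,1,0,0,-4,-0.06,-0.44,-0.07,1,0,0,-4,-0.06,-0.44,-0.07,1]
}}

```text
time_s: 6.4
position: [576.4, 106.0, 171.0]
orientation: [0.001, 3.139, 0.001]
wrist_force: [2.4, -0.6, -0.1]
opening: 85.8
```

{"name": "drive_tool", "arguments": {
  "rows": [0,0,0,-0.03,-0.23,-0.01,1,0,0,0,-0.03,-0.23,-0.01,1,0,0,0,-0.03,-0.23,-0.01,1,0,0,0,-0.03,-0.23,-0.01,1,0,0,0,-0.03,-0.23,-0.01,1]
}}

```text
time_s: 6.9
position: [605.8, -128.2, 181.1]
orientation: [0.01, 3.139, -0.006]
wrist_force: [-0.3, 0.5, 0.2]
opening: 85.1
```

```bash
python3 -c "
from h import *
go(660,-130,120,0)
i,d,m=snap('wrist','w5.png'); np.savez('w5.npz',i=i,d=d,K=m['intrinsics'],R=m['R'],t=m['t'])
"
```

```text
t 6.9 pos [ 605.8 -128.2  181.1] yaw -0.35 q [-0.09  0.5   0.4   1.4  -0.19  1.28  1.89] F [-0.3  0.5  0.2] op 85.1
DELTA deg [-0.2   0.15 -0.35] m [-0.0541 -0.0013  0.0612]
```

View pics/w5.png

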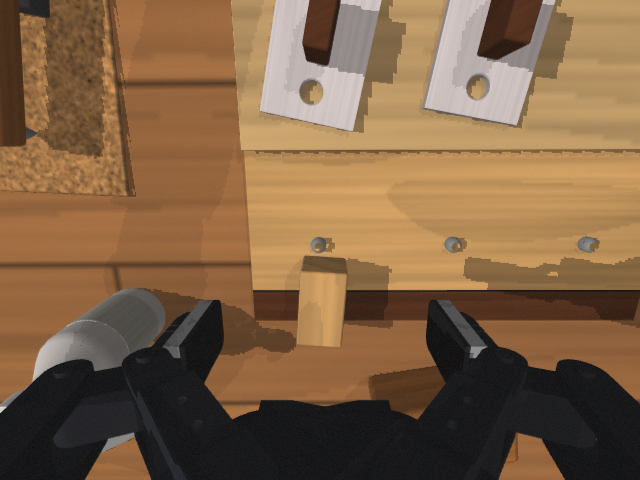

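```bash
python3 -c "
from fit2 import *
z=np.load('w5.npz'); m=dict(intrinsics=z['K'],R=z['R'],t=z['t'])
x,e=fitobj(off(57),[(303,272),(346,274),(341,346),(297,345)],m,[660,-130,0]); rep('offR',x,e)
x,e=fitobj([B[k] for k in ['pc','pb','pa','sr']],[(319,246),(453,246),(586,246),(241,151)],m,[538,-8,0]); rep('board',x,e); print(e.round(1).tolist())
go(664,-134,110,x[2]*0-3)
"
```

```text
offR [ 670.4 -141. ] yaw -4.39 rms 1.63
board [539.9 -20.1] yaw -0.8 rms 2.72
[[-3.2, 0.5], [0.3, 1.0], [5.9, 1.5], [-2.9, -1.2]]
t 6.95 pos [ 605.4 -135.4  181.3] yaw -0.78 q [-0.08  0.5   0.41  1.4  -0.19  1.27  1.89] F [ 0.8 -6.5 -0.2] op 85.5
DELTA deg [-0.56  0.21  2.22] m [-0.0583  0.0029  0.0715]
```

```bash
sed -i "s/    img,d=r.camera(name); m=r.camera_model(name)/    m=r.camera_model(name); img,d=r.camera(name)/" h.py; python3 -c "
from h import *
st()
i,d,m=snap('wrist','w6.png'); np.savez('w6.npz',i=i,d=d,K=m['intrinsics'],R=m['R'],t=m['t'])
cv2.imwrite('pics/w6z.png',cv2.resize(i[220:360,260:480],None,fx=3.5,fy=3.5,interpolation=cv2.INTER_CUBIC)); st()
"
```

```text
t 6.95 pos [ 605.4 -135.4  181.3] yaw -0.78 tilt [ 0.003 -0.01  -1.   ] F [ 0.8 -6.5 -0.2] op 85.5
t 7.0 pos [ 605.3 -131.7  181.1] yaw -0.72 tilt [ 0.002 -0.007 -1.   ] F [0.4 0.1 0.2] op 85.4
```

View pics/w6z.png

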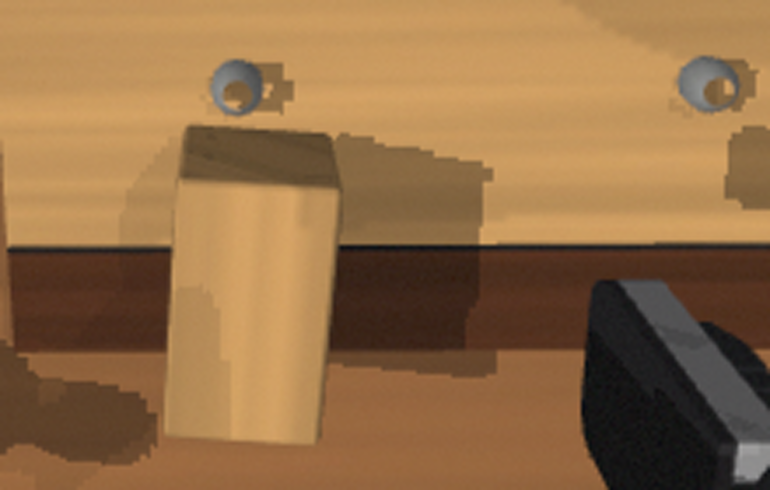

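```bash
python3 -c "
from fit2 import *
z=np.load('w6.npz'); m=dict(intrinsics=z['K'],R=z['R'],t=z['t'])
c=lambda *p:un(p,3.5,260,220)
x,e=fitobj(off(57),[c(180,180),c(340,189),c(318,444),c(165,434)],m,[660,-130,0]); rep('offR',x,e)
x,e=fitobj([B[k] for k in ['pc','pb']],[c(238,94),c(717,92)],m,[538,-8,0]); rep('board',x,e)
st(); go(x[0]+130,x[1]-125,110,-4)
go(669,-134,110,-4)
"
```

```text
offR [ 669.9 -132.8] yaw -4.24 rms 1.02
board [539.1 -10.3] yaw -0.36 rms 0.31
t 7.0 pos [ 605.3 -131.7  181.1] yaw -0.72 tilt [ 0.002 -0.007 -1.   ] F [0.4 0.1 0.2] op 85.4
t 7.0 pos [ 605.3 -131.7  181.1] yaw -0.72 q [-0.08  0.5   0.41  1.4  -0.19  1.28  1.89] F [0.4 0.1 0.2] op 85.4
DELTA deg [-0.38  0.16  3.29] m [-0.0636 -0.0023  0.0712]
t 7.0 pos [ 605.3 -131.7  181.1] yaw -0.72 q [-0.08  0.5   0.41  1.4  -0.19  1.28  1.89] F [0.4 0.1 0.2] op 85.4
DELTA deg [-0.38  0.16  3.29] m [-0.0635 -0.001   0.0712]
```

Offcut R is at (669.5, −133), yaw −4. Moving above and down onto it.

{"name": "drive_tool", "arguments": {
  "rows": [0,0,3.5,-0.064,-0.001,0.04,1,0,0,3.5,-0.064,-0.001,0.08,1,0,0,3.5,-0.064,-0.001,0.11,1,0,0,3.5,-0.064,-0.001,0.13,1,0,0,3.5,-0.064,-0.001,0.13,1]
}}

```text
time_s: 7.5
position: [667.1, -121.1, 45.4]
orientation: [-0.095, -3.132, -0.003]
wrist_force: [-0.4, 0.3, -0.3]
opening: 85.3
```

{"name": "drive_tool", "arguments": {
  "rows": [0,0,0,0,0,0,1,0,0,0,0,0,0,1]
}}

```text
time_s: 7.7
position: [671.7, -123.3, 52.4]
orientation: [0.096, 3.135, -0.001]
wrist_force: [-0.6, -0.1, 0.5]
opening: 85.1
```

```bash
python3 -c "
from h import *
go(669.5,-133,24,-4)
"
```

```text
t 7.7 pos [ 671.7 -123.3   52.4] yaw -3.52 q [-0.06  0.73  0.37  1.35 -0.28  1.11  1.85] F [-0.6 -0.1  0.5] op 85.1
DELTA deg [-0.02  0.28  0.48] m [ 0.0017 -0.0098  0.0284]
```

{"name": "drive_tool", "arguments": {
  "rows": [0,0,0.5,0.001,-0.01,0.015,1,0,0,0.5,0.001,-0.01,0.028,1,0,0,0.5,0.001,-0.01,0.028,1,0,0,0.5,0.001,-0.01,0.028,1]
}}

```text
time_s: 8.1
position: [667.5, -132.9, 20.5]
orientation: [-0.111, -3.138, -0.001]
wrist_force: [0.3, -0.4, -1.1]
opening: 85.4
```

```bash
python3 -c "
from h import *
go(669.5,-133,24,-4)
"
```

```text
t 8.1 pos [ 667.5 -132.9   20.5] yaw -4.06 q [-0.05  0.77  0.37  1.37 -0.29  1.06  1.87] F [ 0.3 -0.4 -1.1] op 85.4
DELTA deg [ 0.03 -0.11 -0.06] m [-0.002   0.0001 -0.0035]
```

{"name": "drive_tool", "arguments": {
  "rows": [0,0,0,0,0,-0.003,-1,0,0,0,0,0,-0.003,-1,0,0,0,0,0,-0.003,-1,0,0,0,0,0,-0.003,-1,0,0,0,0,0,-0.003,-1]
}}

```text
time_s: 8.6
position: [669.0, -133.2, 25.4]
orientation: [0.11, 3.138, -0.0]
wrist_force: [-0.2, -0.2, 3.1]
opening: 39.3
```

{"name": "drive_tool", "arguments": {
  "rows": [0,0,0,0,0,0,-1,0,0,0,0,0,0,-1,0,0,0,0,0,-0.03,-1,0,0,0,0,0,-0.07,-1,0,0,0,0,0,-0.11,-1]
}}

```text
time_s: 9.1
position: [666.7, -132.8, 133.8]
orientation: [-0.111, -3.135, -0.001]
wrist_force: [0.5, -1.2, 0.3]
opening: 39.4
```

```bash
python3 -c "
from h import *
go(470,365,160,-4)
"
```

```text
t 9.1 pos [ 666.7 -132.8  133.8] yaw -4.06 q [-0.06  0.66  0.4   1.26 -0.25  1.27  1.84] F [ 0.5 -1.2  0.3] op 39.4
DELTA deg [ 0.02 -0.25 -0.06] m [ 0.2315  0.4826 -0.0251]
```

{"name": "drive_tool", "arguments": {
  "rows": [0,0,0,0.231,0.482,-0.03,-1,0,0,0,0.231,0.482,-0.03,-1,0,0,0,0.231,0.482,-0.03,-1,0,0,0,0.231,0.482,-0.03,-1,0,0,0,0.231,0.482,-0.03,-1]
}}

```text
time_s: 9.6
position: [574.5, 100.7, 147.6]
orientation: [-0.111, -3.137, 0.001]
wrist_force: [0.5, 0.4, 0.3]
opening: 39.2
```

```bash
python3 -c "
from h import *
go(470,365,160,-4)
"
```

```text
t 9.6 pos [574.5 100.7 147.6] yaw -4.05 q [-0.47  0.45  0.38  1.55 -0.17  1.17  1.44] F [0.5 0.4 0.3] op 39.2
DELTA deg [-0.03 -0.12 -0.05] m [ 0.1229  0.2563 -0.0122]
```

{"name": "drive_tool", "arguments": {
  "rows": [0,0,0,0.115,0.245,-0.012,-1,0,0,0,0.115,0.245,-0.012,-1,0,0,0,0.115,0.245,-0.012,-1,0,0,0,0.115,0.245,-0.012,-1,0,0,0,0.115,0.245,-0.012,-1]
}}

```text
time_s: 10.1
position: [484.8, 333.2, 158.8]
orientation: [-0.111, -3.138, 0.002]
wrist_force: [0.6, 0.7, -1.3]
opening: 39.5
```

{"name": "drive_tool", "arguments": {
  "rows": [0,0,0,0.005,0.01,0,-1,0,0,0,0.005,0.01,0,-1]
}}

```text
time_s: 10.3
position: [479.2, 345.8, 158.4]
orientation: [-0.099, -3.137, -0.0]
wrist_force: [0.6, -1.0, -1.3]
opening: 38.9
```

```bash
python3 -c "
from h import *
go(470,362,38,-4)
i,d,m=snap('wrist','w7.png')
"
```

```text
t 10.3 pos [479.2 345.8 158.4] yaw -3.62 q [-0.86  0.45  0.3   1.51 -0.14  1.2   0.97] F [ 0.6 -1.  -1.3] op 38.9
DELTA deg [-0.01 -0.17  0.38] m [0.0099 0.0156 0.1204]
```

View pics/w7.png

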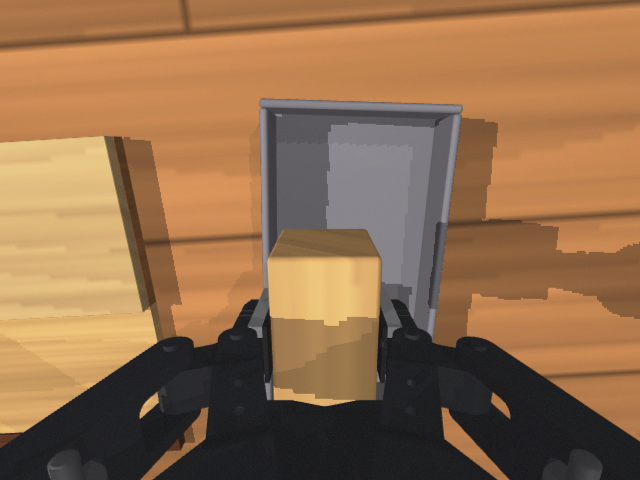

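{"name": "drive_tool", "arguments": {
  "rows": [0,0,0,0.015,0.016,0.0,-1,0,0,0,0.015,0.016,0.04,-1,0,0,0,0.015,0.016,0.08,-1,0,0,0,0.015,0.016,0.12,-1,0,0,0,0.015,0.016,0.12,-1]
}}

```text
time_s: 10.85
position: [465.2, 352.3, 33.5]
orientation: [-0.118, -3.129, 0.018]
wrist_force: [-0.8, -0.1, -1.1]
opening: 39.1
```

{"name": "drive_tool", "arguments": {
  "rows": [0,0,0,0,0,0,0.3,0,0,0,0,0,0,0.3,0,0,0,0,0,0,0.3,0,0,0,0,0,-0.05,0.3,0,0,0,0,0,-0.1,0.3]
}}

```text
time_s: 11.35
position: [468.0, 359.0, 141.2]
orientation: [-0.111, -3.139, 0.001]
wrist_force: [2.1, 0.2, -0.2]
opening: 55.3
```

```bash
python3 -c "
from h import *
go(440,0,150,-9.6)
i,d,m=snap('wrist','w8.png')
"
```

```text
t 11.35 pos [468.  359.  141.2] yaw -4.05 q [-0.89  0.46  0.3   1.54 -0.14  1.16  0.93] F [ 2.1  0.2 -0.2] op 55.3
DELTA deg [-0.05 -0.03  5.55] m [ 0.0026 -0.36   -0.0085]
```

View pics/w8.png

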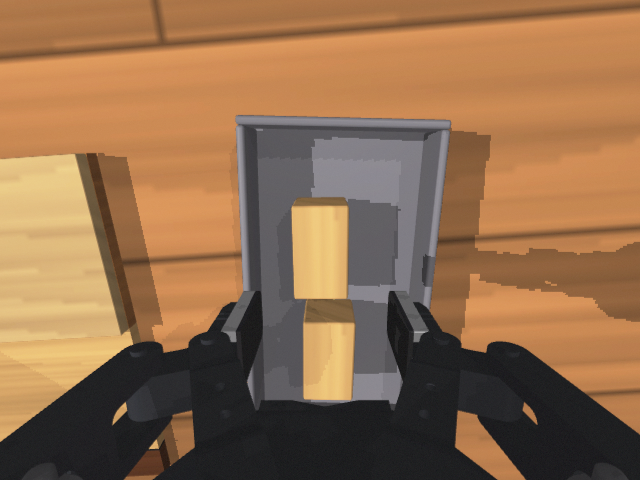

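{"name": "drive_tool", "arguments": {
  "rows": [0,0,5.5,0.005,-0.36,-0.03,0.3,0,0,5.5,0.005,-0.36,-0.03,0.3,0,0,5.5,0.005,-0.36,-0.03,0.3,0,0,5.5,0.005,-0.36,-0.03,0.3,0,0,5.5,0.005,-0.36,-0.03,0.3]
}}

```text
time_s: 11.9
position: [448.2, 109.4, 162.4]
orientation: [0.261, 3.127, 0.004]
wrist_force: [1.5, -0.4, 0.6]
opening: 55.7
```

{"name": "drive_tool", "arguments": {
  "rows": [0,0,0,0,-0.12,0,0.3,0,0,0,0,-0.12,0,0.3,0,0,0,0,-0.12,0,0.3,0,0,0,0,-0.12,0,0.3,0,0,0,0,-0.12,0,0.3]
}}

```text
time_s: 12.4
position: [428.5, -6.9, 161.7]
orientation: [0.263, 3.127, 0.003]
wrist_force: [0.6, 0.8, -0.3]
opening: 55.7
```

```bash
python3 -c "
from h import *
st()
i,d,m=snap('wrist','w9.png'); np.savez('w9.npz',i=i,d=d,K=m['intrinsics'],R=m['R'],t=m['t'])
st()
"
```

```text
t 12.4 pos [428.5  -6.9 161.7] yaw -9.6 tilt [ 0.003  0.002 -1.   ] F [ 0.6  0.8 -0.3] op 55.7
t 12.45 pos [428.4  -6.  161.4] yaw -9.47 tilt [ 0.003  0.001 -1.   ] F [-0.   1.4 -0.5] op 55.3
```

View pics/w9.png

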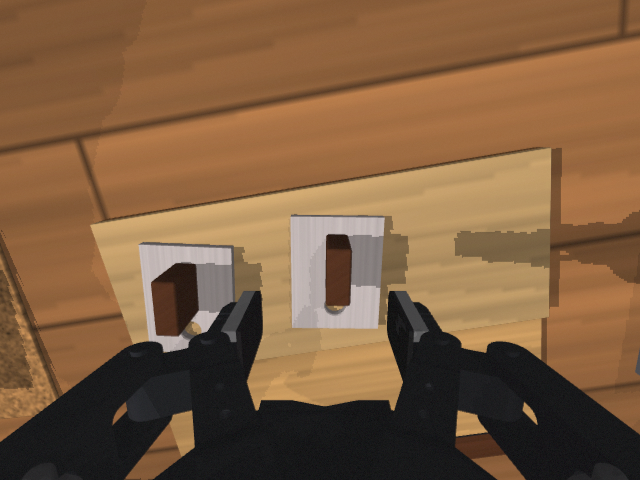

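```bash
python3 -c "
from h import *
i=cv2.imread('pics/w9.png')
cv2.imwrite('pics/w9z.png',cv2.resize(i[205:345,270:410],None,fx=4,fy=4,interpolation=cv2.INTER_CUBIC))
"
```

```text
(no output)
```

View pics/w9z.png

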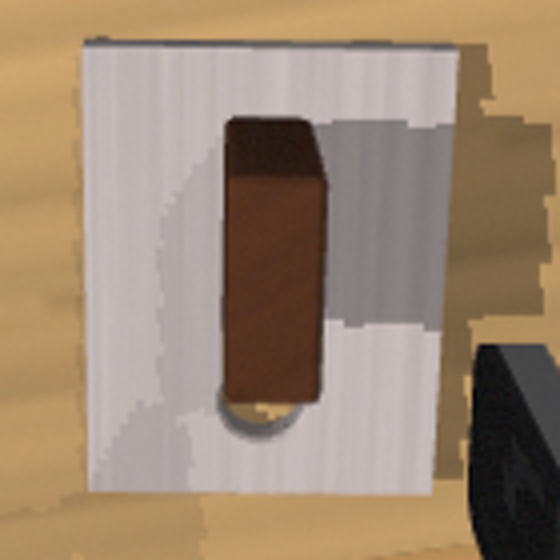

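```bash
python3 -c "
from fit2 import *
z=np.load('w9.npz'); m=dict(intrinsics=z['K'],R=z['R'],t=z['t'])
c=lambda *p:un(p,4,270,205)
M=tmpl(24); M=M[:4]+M[5:]
x,e=fitobj(M,[c(*p) for p in [(83,46),(457,48),(432,494),(90,491),(228,178),(326,180),(320,403),(226,401)]],m,[450,0,0]); rep('T1',x,e);print(e.round(1).tolist())
go(x[0],x[1],60,np.rad2deg(x[2]))
"
```

```text
T1 [450.1  -1.3] yaw -10.09 rms 0.7
[[-0.5, -0.2], [0.4, 0.1], [0.2, -0.1], [-0.2, -0.0], [-0.6, -0.9], [0.9, -1.1], [0.5, 1.1], [-0.7, 1.4]]
t 12.45 pos [428.4  -6.  161.4] yaw -9.47 q [-0.5   0.12  0.52  1.95 -0.07  1.09  1.46] F [-0.   1.4 -0.5] op 55.3
DELTA deg [0.11 0.13 0.62] m [-0.0204  0.008   0.1014]
```

{"name": "drive_tool", "arguments": {
  "rows": [0,0,0.5,-0.021,0.008,0.0,0.3,0,0,0.5,-0.021,0.008,0.04,0.3,0,0,0.5,-0.021,0.008,0.08,0.3,0,0,0.5,-0.021,0.008,0.08,0.3,0,0,0.5,-0.021,0.008,0.08,0.3]
}}

```text
time_s: 12.95
position: [449.7, -1.6, 80.6]
orientation: [-0.271, -3.129, 0.0]
wrist_force: [0.4, 0.4, 0.1]
opening: 55.7
```

{"name": "drive_tool", "arguments": {
  "rows": [0,0,0,0,0,0,0.3,0,0,0,0,0,0,0.3]
}}

```text
time_s: 13.15
position: [451.5, -2.4, 82.4]
orientation: [0.273, 3.125, 0.002]
wrist_force: [-0.3, -0.3, -0.1]
opening: 55.4
```

```bash
python3 -c "
from h import *
go(450,-0.7,38,-9.9)
i,d,m=snap('wrist','w10.png')
"
```

```text
t 13.15 pos [451.5  -2.4  82.4] yaw -10.0 q [-0.46  0.28  0.5   2.   -0.17  0.9   1.53] F [-0.3 -0.3 -0.1] op 55.4
DELTA deg [ 0.09  0.24 -0.1 ] m [0.002  0.0014 0.0444]
```

View pics/w10.png

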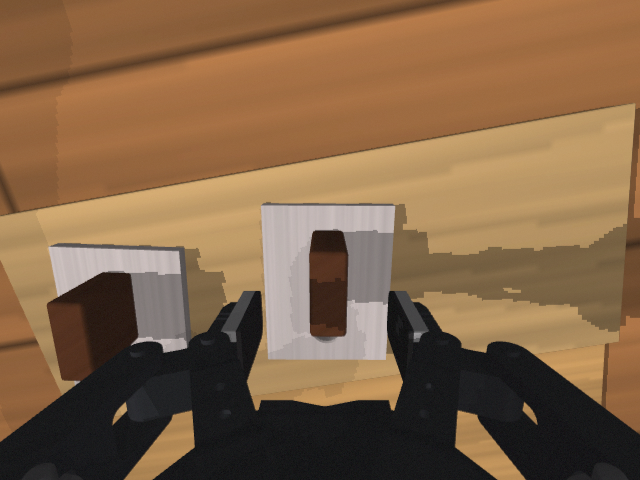

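{"name": "drive_tool", "arguments": {
  "rows": [0,0,0,0.002,0.001,0.02,0.3,0,0,0,0.002,0.001,0.04,0.3,0,0,0,0.002,0.001,0.044,0.3,0,0,0,0.002,0.001,0.044,0.3,0,0,0,0.002,0.001,0.044,0.3]
}}

```text
time_s: 13.7
position: [448.9, -1.5, 37.4]
orientation: [0.275, 3.127, 0.001]
wrist_force: [-0.5, -0.2, 0.3]
opening: 55.3
```

```bash
python3 -c "
from h import *
go(450,-0.7,38,-9.9)
"
```

```text
t 13.7 pos [448.9  -1.5  37.4] yaw -10.05 q [-0.43  0.35  0.48  2.04 -0.22  0.79  1.58] F [-0.5 -0.2  0.3] op 55.3
DELTA deg [ 0.04  0.12 -0.15] m [-0.001   0.001  -0.0006]
```

{"name": "drive_tool", "arguments": {
  "rows": [0,0,0,0,0,0,-1,0,0,0,0,0,0,-1,0,0,0,0,0,0,-1,0,0,0,0,0,0,-1,0,0,0,0,0,0,-1]
}}

```text
time_s: 14.2
position: [448.5, -1.3, 37.1]
orientation: [0.275, 3.128, 0.001]
wrist_force: [-0.7, 0.2, 6.7]
opening: 17.5
```

{"name": "drive_tool", "arguments": {
  "rows": [0,0,0,0,0,0,-1,0,0,0,0,0,0,-1,0,0,0,0,0,-0.003,-1,0,0,0,0,0,-0.006,-1,0,0,0,0,0,-0.006,-1]
}}

```text
time_s: 14.7
position: [447.5, -1.5, 42.3]
orientation: [-0.275, -3.129, 0.0]
wrist_force: [-0.5, 0.4, -2.3]
opening: 17.1
```

```bash
python3 -c "
from h import *
# pin_b with board (538.7,-8.2,-0.1deg): hole over pin -> grip 42 behind
pin=np.array([538.7+85,-8.4]); print(pin)
go(pin[0]-42,pin[1],44,-0.1)
i,d,m=snap('wrist','w11.png')
"
```

```text
[623.7  -8.4]
t 14.7 pos [447.5  -1.5  42.3] yaw -10.05 q [-0.43  0.34  0.48  2.04 -0.22  0.81  1.57] F [-0.5  0.4 -2.3] op 17.1
DELTA deg [-0.01 -0.02 -9.95] m [-0.1334  0.0167 -0.0017]
```

View pics/w11.png

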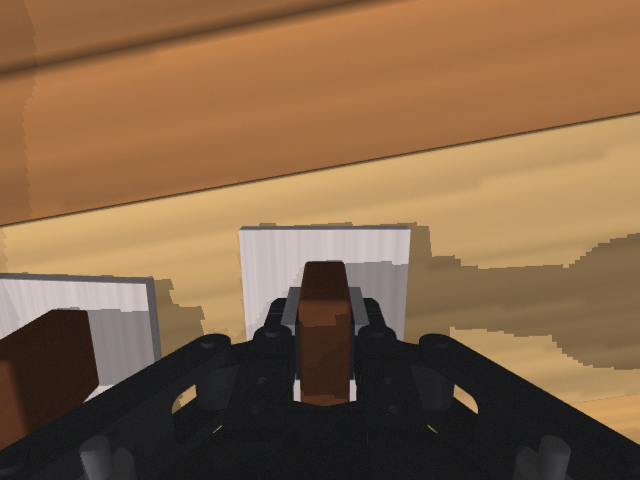

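{"name": "drive_tool", "arguments": {
  "rows": [0,0,-2.5,-0.02,0.003,-0.001,-1,0,0,-5,-0.045,0.006,-0.001,-1,0,0,-7.5,-0.07,0.01,-0.001,-1,0,0,-10,-0.1,0.014,-0.001,-1,0,0,-10,-0.12,0.015,-0.001,-1]
}}

```text
time_s: 15.25
position: [570.4, -7.2, 42.9]
orientation: [-0.001, 3.141, 0.0]
wrist_force: [-0.1, 0.5, -1.7]
opening: 17.2
```

{"name": "drive_tool", "arguments": {
  "rows": [0,0,0,0,0,0,-1,0,0,0,0,0,0,-1,0,0,0,0,0,0,-1]
}}

```text
time_s: 15.55
position: [566.9, -7.5, 42.7]
orientation: [-0.001, -3.139, -0.0]
wrist_force: [0.9, -0.7, -1.9]
opening: 17.2
```

```bash
python3 -c "
from h import *
go(580.5,-8.4,42,-0.1)
i,d,m=snap('wrist','w12.png')
"
```

```text
t 15.55 pos [566.9  -7.5  42.7] yaw -0.05 q [-0.32  0.54  0.42  1.71 -0.26  0.94  1.77] F [ 0.9 -0.7 -1.9] op 17.2
DELTA deg [ 0.01 -0.15  0.05] m [-0.0136 -0.0009  0.0007]
```

View pics/w12.png

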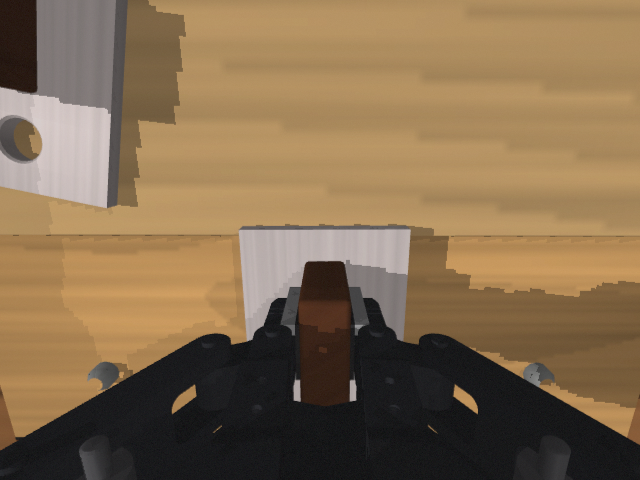

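```bash
python3 -c "
from h import *
i=cv2.imread('pics/w12.png')
cv2.imwrite('pics/w12z.png',np.hstack([cv2.resize(i[340:410,70:150],None,fx=4.8,fy=4.8,interpolation=cv2.INTER_CUBIC),cv2.resize(i[340:410,500:580],None,fx=4.8,fy=4.8,interpolation=cv2.INTER_CUBIC)]))
cv2.imwrite('pics/w12y.png',cv2.resize(i[215:305,225:425],None,fx=4,fy=4,interpolation=cv2.INTER_CUBIC))
"
```

```text
(no output)
```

View pics/w12z.png

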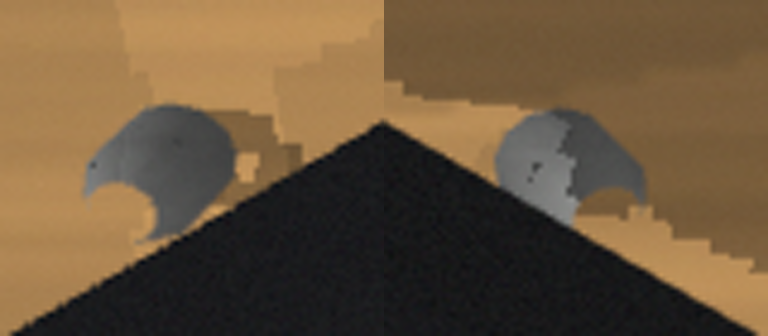

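View pics/w12y.png

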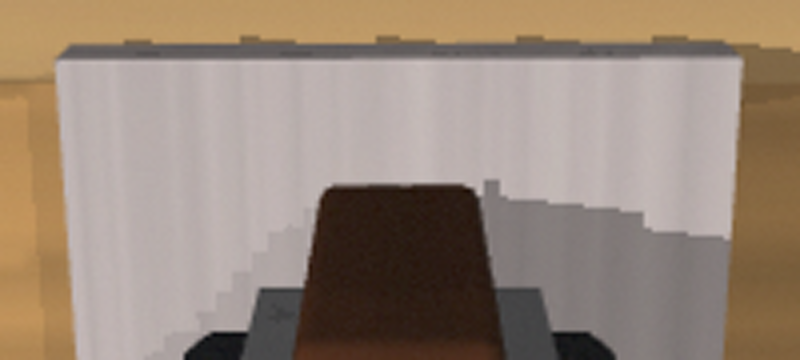

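```bash
cat >> h.py <<'E'
def unproj(u,v,z,m):
    K=np.array(m['intrinsics']);R=np.array(m['R']);t=np.array(m['t']).ravel()
    C=-R.T@t; d=R.T@np.linalg.inv(K)@np.array([u,v,1.]); return C+d*(z-C[2])/d[2]
E
python3 -c "
from h import *
m=r.camera_model('wrist'); st()
for u,v,z in [(94.8,385,23),(547.3,385.5,23),(239.2,229.8,38),(410.3,229.8,38),(239.2,229.8,36),(410.3,229.8,36)]: print(unproj(u,v,z,m).round(1))
"
```

```text
t 15.6 pos [567.1  -7.4  42.9] yaw -0.05 tilt [-0.002  0.    -1.   ] F [-0.1 -0.1 -1.9] op 17.2
[ 624.8 -135.9   23. ]
[625.2 115.2  23. ]
[533.1 -46.   38. ]
[533.1  29.5  38. ]
[533.6 -46.5  36. ]
[533.6  30.   36. ]
```

{"name": "drive_tool", "arguments": {
  "rows": [0,0,0,-0.005,-0.001,0,-1,0,0,0,-0.0136,-0.002,0,-1,0,0,0,-0.0136,-0.002,0,-1,0,0,0,-0.0136,-0.002,0,-1,0,0,0,-0.0136,-0.002,0,-1]
}}

```text
time_s: 16.1
position: [581.9, -9.6, 43.3]
orientation: [-0.001, -3.141, -0.0]
wrist_force: [0.6, -0.6, -1.9]
opening: 17.2
```

```bash
python3 -c "
from h import *
go(580.7,-9.5,42,-0.1)
"
```

```text
t 16.1 pos [581.9  -9.6  43.3] yaw -0.04 q [-0.31  0.57  0.41  1.67 -0.27  0.96  1.78] F [ 0.6 -0.6 -1.9] op 17.2
DELTA deg [ 0.   -0.03  0.06] m [0.0012 0.0001 0.0013]
```

{"name": "drive_tool", "arguments": {
  "rows": [0,0,0,0.001,0,0.004,-1,0,0,0,0.001,0,0.008,-1,0,0,0,0.001,0,0.011,-1,0,0,0,0.001,0,0.014,-1,0,0,0,0.001,0,0.014,-1]
}}

```text
time_s: 16.6
position: [580.6, -9.6, 28.7]
orientation: [-0.001, -3.14, -0.0]
wrist_force: [0.8, 0.4, -2.6]
opening: 17.1
```

```bash
python3 -c "
from h import *
st()
i,d,m=snap('wrist','w13.png')
"
```

```text
t 16.6 pos [580.6  -9.6  28.7] yaw -0.04 tilt [-0.001  0.    -1.   ] F [ 0.8  0.4 -2.6] op 17.1
```

View pics/w13.png

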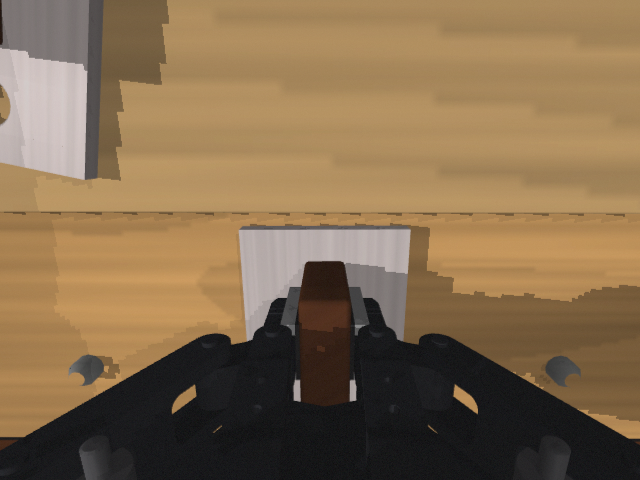

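{"name": "drive_tool", "arguments": {
  "rows": [0,0,0,0,0,0.001,-1,0,0,0,0,0,0.002,-1,0,0,0,0,0,0.003,-1,0,0,0,0,0,0.0035,-1,0,0,0,0,0,0.0035,-1]
}}

```text
time_s: 17.15
position: [581.1, -9.6, 25.8]
orientation: [-0.001, -3.141, -0.0]
wrist_force: [0.4, 0.0, -2.5]
opening: 17.5
```

```bash
python3 -c "
from h import *
st()
"
```

```text
t 17.15 pos [581.1  -9.6  25.8] yaw -0.04 tilt [-0.  0. -1.] F [ 0.4  0.  -2.5] op 17.5
```

{"name": "drive_tool", "arguments": {
  "rows": [0,0,0,0,0,0.001,-1,0,0,0,0,0,0.002,-1,0,0,0,0,0,0.002,-1]
}}

```text
time_s: 17.45
position: [581.4, -9.7, 25.2]
orientation: [0.001, 3.141, 0.001]
wrist_force: [-2.9, -0.1, 4.7]
opening: 17.4
```

{"name": "drive_tool", "arguments": {
  "rows": [0,0,0,0,0,0,-0.4,0,0,0,0,0,0,-0.2,0,0,0,0,0,0,0,0,0,0,0,0,0,0.1]
}}

```text
time_s: 17.85
position: [581.2, -9.6, 23.8]
orientation: [0.001, 3.141, -0.0]
wrist_force: [0.5, 0.0, 0.2]
opening: 46.8
```

{"name": "drive_tool", "arguments": {
  "rows": [0,0,0,0,0,-0.03,0.1,0,0,0,0,0,-0.07,0.1,0,0,0,0.07,0,-0.11,0.1,0,0,0,0.1,0,-0.13,0.1,0,0,0,0.1,0,-0.13,0.1]
}}

```text
time_s: 18.35
position: [478.8, -10.0, 155.9]
orientation: [0.002, 3.141, 0.002]
wrist_force: [0.5, -0.1, 0.1]
opening: 47.1
```

```bash
python3 -c "
from h import *
go(430,-135,165,-12)
i,d,m=snap('wrist','w14.png')
"
```

```text
t 18.35 pos [478.8 -10.  155.9] yaw -0.09 q [-0.42  0.24  0.48  1.83 -0.12  1.1   1.68] F [ 0.5 -0.1  0.1] op 47.1
DELTA deg [ 0.09  0.04 11.91] m [ 0.0486 -0.1251 -0.0093]
```

View pics/w14.png

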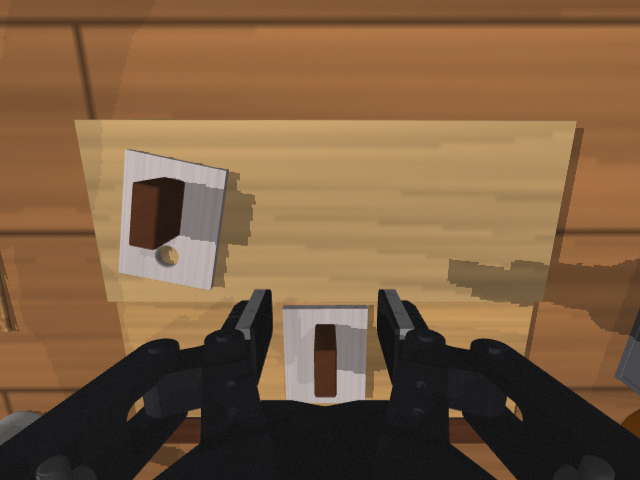

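{"name": "drive_tool", "arguments": {
  "rows": [0,0,11.9,0.045,-0.124,-0.009,0.3,0,0,11.9,0.045,-0.124,-0.009,0.3,0,0,11.9,0.045,-0.124,-0.009,0.3,0,0,11.9,0.045,-0.124,-0.009,0.3,0,0,11.9,0.045,-0.124,-0.009,0.3]
}}

```text
time_s: 18.9
position: [436.3, -134.0, 162.8]
orientation: [0.33, 3.124, 0.001]
wrist_force: [-0.4, 0.5, -0.2]
opening: 55.3
```

{"name": "drive_tool", "arguments": {
  "rows": [0,0,0,0,0,0,0.3,0,0,0,0,0,0,0.3]
}}

```text
time_s: 19.1
position: [436.7, -131.9, 162.5]
orientation: [-0.322, -3.125, -0.001]
wrist_force: [1.0, 0.2, -0.3]
opening: 55.6
```

```bash
python3 -c "
from h import *
st()
i,d,m=snap('wrist','w15.png'); np.savez('w15.npz',i=i,d=d,K=m['intrinsics'],R=m['R'],t=m['t'])
cv2.imwrite('pics/w15z.png',cv2.resize(i[205:345,250:430],None,fx=4,fy=4,interpolation=cv2.INTER_CUBIC))
"
```

```text
t 19.1 pos [ 436.7 -131.9  162.5] yaw -11.76 tilt [-0.  0. -1.] F [ 1.   0.2 -0.3] op 55.6
```

View pics/w15z.png

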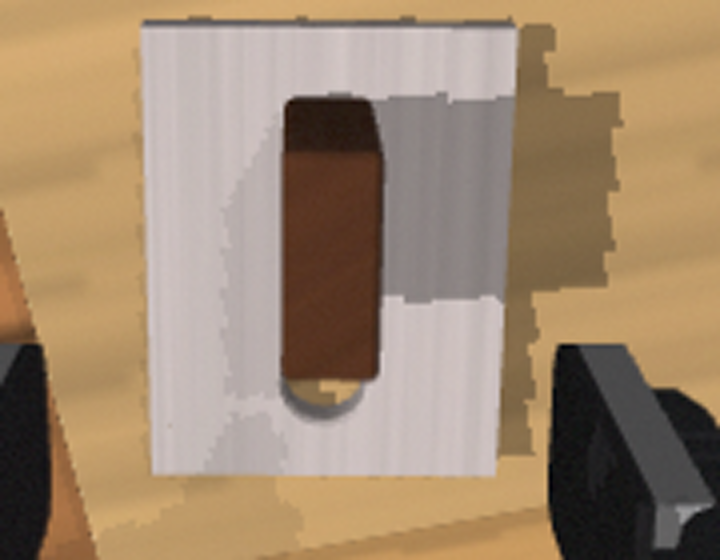

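```bash
python3 -c "
from fit2 import *
z=np.load('w15.npz'); m=dict(intrinsics=z['K'],R=z['R'],t=z['t'])
c=lambda *p:un(p,4,250,205)
M=tmpl(24); M=M[:4]+M[5:]
x,e=fitobj(M,[c(*p) for p in [(142,25),(517,25),(497,475),(152,474),(284,152),(381,152),(378,380),(283,380)]],m,[450,-130,0]); rep('T2',x,e);print(e.round(1).tolist())
go(x[0],x[1],38,np.rad2deg(x[2]))
"
```

```text
T2 [ 453.1 -130.4] yaw -11.92 rms 0.56
[[-0.6, -0.1], [0.2, 0.2], [-0.1, -0.2], [0.1, -0.2], [-0.8, -0.7], [1.0, -0.6], [0.6, 0.9], [-0.5, 0.8]]
t 19.15 pos [ 436.6 -132.1  162.5] yaw -11.77 q [-0.26  0.19  0.59  1.88 -0.12  1.11  1.75] F [0.3 0.1 0.6] op 55.5
DELTA deg [ 0.01 -0.03  0.15] m [-0.0159  0.005   0.1245]
```

{"name": "drive_tool", "arguments": {
  "rows": [0,0,0.1,-0.017,0.005,0.01,0.3,0,0,0.1,-0.017,0.005,0.05,0.3,0,0,0.1,-0.017,0.005,0.085,0.3,0,0,0.1,-0.017,0.005,0.085,0.3,0,0,0.1,-0.017,0.005,0.085,0.3]
}}

```text
time_s: 19.65
position: [453.8, -131.7, 77.9]
orientation: [-0.328, -3.123, 0.0]
wrist_force: [-0.1, -1.1, -0.3]
opening: 55.4
```

```bash
python3 -c "
from h import *
go(453.5,-130.4,38,-11.9)
i,d,m=snap('wrist','w16.png')
"
```

```text
t 19.65 pos [ 453.8 -131.7   77.9] yaw -11.98 q [-0.21  0.34  0.56  1.94 -0.23  0.92  1.82] F [-0.1 -1.1 -0.3] op 55.4
DELTA deg [-0.02 -0.06 -0.08] m [0.0005 0.0012 0.0399]
```

View pics/w16.png

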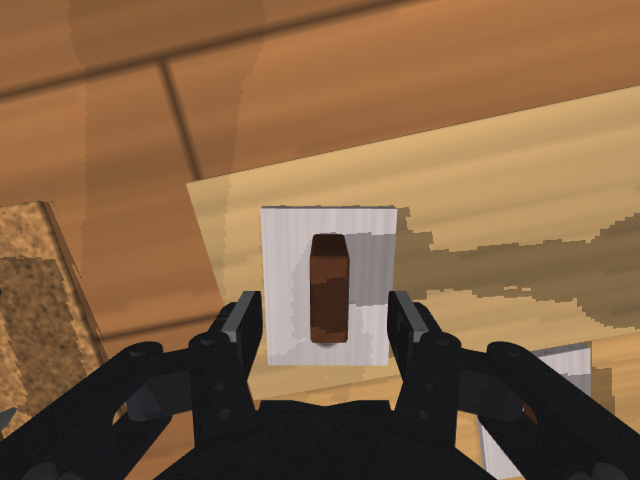

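{"name": "drive_tool", "arguments": {
  "rows": [0,0,0,0,0.001,0.02,0.3,0,0,0,0,0.001,0.04,0.3,0,0,0,0,0.001,0.04,0.3,0,0,0,0,0.001,0.04,0.3,0,0,0,0,0.001,0.04,0.3]
}}

```text
time_s: 20.2
position: [455.7, -131.6, 39.7]
orientation: [0.329, 3.12, -0.0]
wrist_force: [-0.1, -0.1, -0.1]
opening: 55.0
```

{"name": "drive_tool", "arguments": {
  "rows": [0,0,0,0,0,0,-1,0,0,0,0,0,0,-1,0,0,0,0,0,0,-1,0,0,0,0,0,0,-1,0,0,0,0,0,0,-1]
}}

```text
time_s: 20.7
position: [454.6, -131.2, 38.6]
orientation: [0.329, 3.123, 0.0]
wrist_force: [-0.0, 1.1, 4.4]
opening: 17.2
```

```bash
python3 -c "
from h import *
go(582,-135,43,-0.1)
i,d,m=snap('wrist','w17.png')
"
```

```text
t 20.7 pos [ 454.6 -131.2   38.6] yaw -12.03 q [-0.19  0.4   0.54  1.98 -0.28  0.83  1.87] F [-0.   1.1  4.4] op 17.2
DELTA deg [  0.02   0.08 -11.93] m [-0.1254  0.0228 -0.0042]
```

View pics/w17.png

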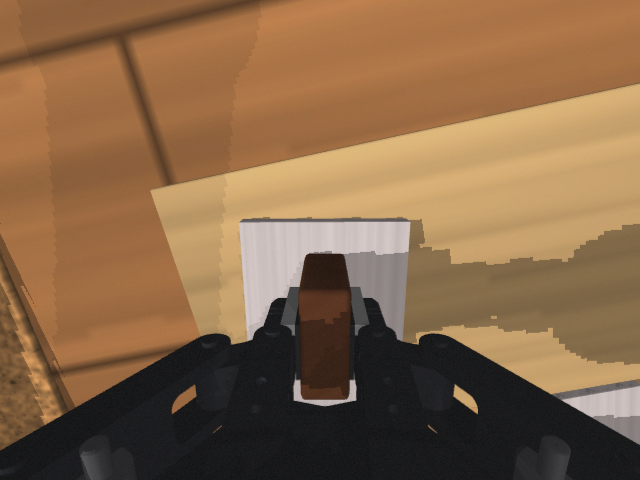

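{"name": "drive_tool", "arguments": {
  "rows": [0,0,0,0,0,-0.003,-1,0,0,0,0,0,-0.006,-1,0,0,0,0,0,-0.006,-1]
}}

```text
time_s: 21.05
position: [453.6, -131.2, 43.8]
orientation: [-0.33, -3.124, 0.0]
wrist_force: [0.2, -0.2, -1.7]
opening: 17.8
```

```bash
python3 -c "
from h import *
go(570,-134,43,-0.1)
"
```

```text
t 21.05 pos [ 453.6 -131.2   43.8] yaw -12.05 q [-0.19  0.39  0.54  1.98 -0.27  0.84  1.86] F [ 0.2 -0.2 -1.7] op 17.8
DELTA deg [ -0.    -0.02 -11.95] m [-0.1144  0.0215  0.0008]
```

{"name": "drive_tool", "arguments": {
  "rows": [0,0,-3,-0.02,0.004,0,-1,0,0,-6,-0.045,0.009,0,-1,0,0,-9,-0.07,0.014,0,-1,0,0,-12,-0.095,0.018,0,-1,0,0,-12,-0.114,0.0215,0,-1]
}}

```text
time_s: 21.55
position: [571.1, -133.7, 43.3]
orientation: [0.001, -3.142, -0.0]
wrist_force: [-0.3, -0.3, -1.5]
opening: 17.0
```

{"name": "drive_tool", "arguments": {
  "rows": [0,0,0,0,0,0,-1,0,0,0,0,0,0,-1,0,0,0,0,0,0,-1]
}}

```text
time_s: 21.85
position: [568.1, -134.0, 43.2]
orientation: [-0.002, -3.139, -0.001]
wrist_force: [-1.0, -0.1, -2.6]
opening: 17.1
```

```bash
python3 -c "
from h import *
go(582,-135,43,-0.1)
i,d,m=snap('wrist','w18.png'); np.savez('w18.npz',i=i,d=d,K=m['intrinsics'],R=m['R'],t=m['t'])
cv2.imwrite('pics/w18z.png',cv2.resize(i[215:305,225:425],None,fx=4,fy=4,interpolation=cv2.INTER_CUBIC))
"
```

```text
t 21.85 pos [ 568.1 -134.    43.2] yaw -0.09 q [-0.12  0.58  0.46  1.67 -0.3   0.97  2.01] F [-1.  -0.1 -2.6] op 17.1
DELTA deg [ 0.02 -0.15  0.01] m [-0.0139 -0.0009  0.0002]
```

View pics/w18.png

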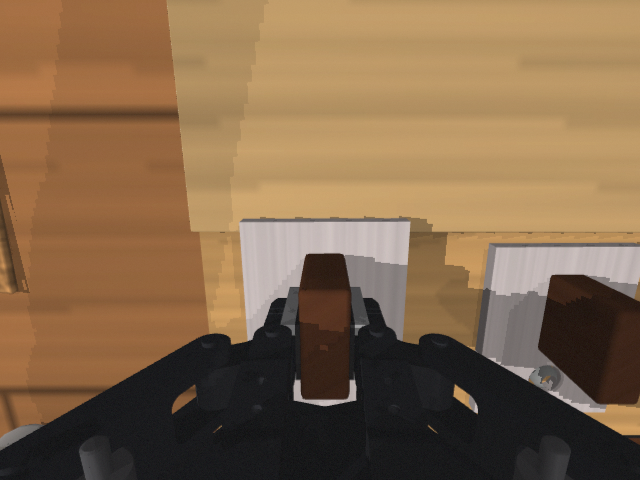

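View pics/w18z.png

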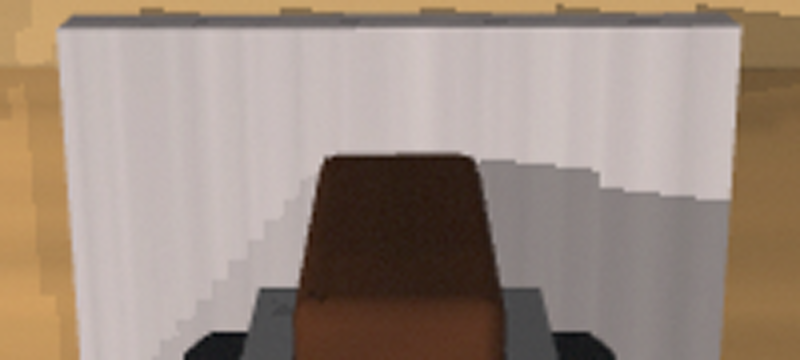

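```bash
python3 -c "
from h import *
z=np.load('w18.npz'); m=dict(intrinsics=z['K'],R=z['R'],t=z['t'])
for u,v,zz in [(239.6,221.9,37),(410.1,221.4,37),(545,378,23),(192,231,24)]: print(unproj(u,v,zz,m).round(1))
st()
"
```

```text
[ 530.9 -172.5   37. ]
[530.8 -97.1  37. ]
[621.8 -13.3  23. ]
[ 538.  -199.2   24. ]
t 21.9 pos [ 568.3 -134.    43.5] yaw -0.09 tilt [-0.002  0.    -1.   ] F [ 0.7 -0.1 -1.9] op 17.1
```

{"name": "drive_tool", "arguments": {
  "rows": [0,0,0,-0.006,0,0,-1,0,0,0,-0.016,-0.0007,0,-1,0,0,0,-0.016,-0.0007,0,-1,0,0,0,-0.016,-0.0007,0,-1,0,0,0,-0.016,-0.0007,0,-1]
}}

```text
time_s: 22.4
position: [585.6, -134.7, 43.7]
orientation: [-0.001, -3.141, 0.0]
wrist_force: [-0.6, -0.0, -2.7]
opening: 17.4
```

```bash
python3 -c "
from h import *
go(584.4,-134.7,43,-0.1)
"
```

```text
t 22.4 pos [ 585.6 -134.7   43.7] yaw -0.05 q [-0.11  0.61  0.46  1.62 -0.31  0.99  2.01] F [-0.6 -0.  -2.7] op 17.4
DELTA deg [-0.   -0.03  0.05] m [0.0012 0.     0.0007]
```

{"name": "drive_tool", "arguments": {
  "rows": [0,0,0,0.001,0,0.004,-1,0,0,0,0.001,0,0.008,-1,0,0,0,0.001,0,0.012,-1,0,0,0,0.001,0,0.015,-1,0,0,0,0.001,0,0.015,-1]
}}

```text
time_s: 22.9
position: [584.3, -134.4, 28.1]
orientation: [-0.001, -3.14, -0.001]
wrist_force: [-1.5, 0.3, -2.0]
opening: 17.1
```

{"name": "drive_tool", "arguments": {
  "rows": [0,0,0,0,0,0.001,-1,0,0,0,0,0,0.002,-1,0,0,0,0,0,0.0025,-1,0,0,0,0,0,0.0025,-1]
}}

```text
time_s: 23.3
position: [585.0, -134.8, 26.7]
orientation: [0.001, 3.141, 0.0]
wrist_force: [-1.1, -0.7, 0.7]
opening: 17.3
```

{"name": "drive_tool", "arguments": {
  "rows": [0,0,0,0,0,0,-0.4,0,0,0,0,0,0,-0.2,0,0,0,0,0,0,0,0,0,0,0,0,0,0.1]
}}

```text
time_s: 23.7
position: [585.2, -134.7, 26.5]
orientation: [0.001, 3.141, -0.0]
wrist_force: [-0.3, -0.8, -0.5]
opening: 46.9
```

{"name": "drive_tool", "arguments": {
  "rows": [0,0,0,0,0,-0.03,0.1,0,0,0,0,0,-0.07,0.1,0,0,0,0.05,0.02,-0.11,0.1,0,0,0,0.1,0.06,-0.15,0.1,0,0,0,0.12,0.08,-0.18,0.1]
}}

```text
time_s: 24.2
position: [482.1, -70.4, 185.9]
orientation: [-0.004, -3.14, -0.0]
wrist_force: [0.4, 0.9, 0.7]
opening: 47.4
```

{"name": "drive_tool", "arguments": {
  "rows": [0,0,0,0,0,0,0.1,0,0,0,0,0,0,0.1]
}}

```text
time_s: 24.4
position: [484.8, -70.2, 186.5]
orientation: [-0.001, 3.138, 0.001]
wrist_force: [-0.5, -0.4, -0.5]
opening: 46.9
```

```bash
python3 -c "
from h import *
st()
i,d,m=snap('wrist','w19.png'); np.savez('w19.npz',i=i,d=d,K=m['intrinsics'],R=m['R'],t=m['t'])
"
```

```text
t 24.4 pos [484.8 -70.2 186.5] yaw 0.04 tilt [ 0.003  0.001 -1.   ] F [-0.5 -0.4 -0.5] op 46.9
```

View pics/w19.png

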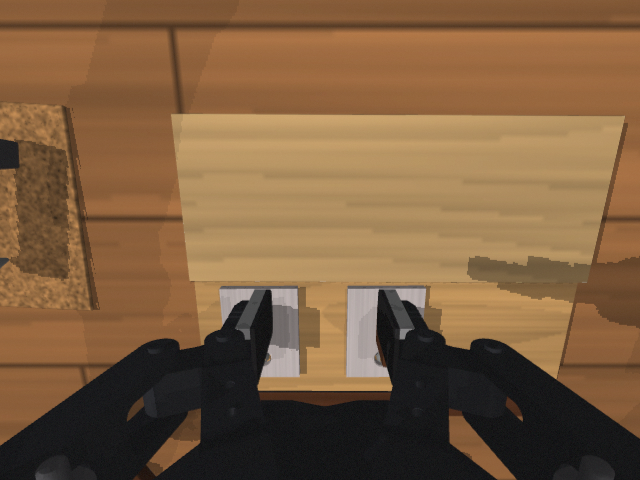

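{"name": "drive_tool", "arguments": {
  "rows": [0,0,4,0.05,-0.29,0,0.3,0,0,4,0.05,-0.29,0,0.3,0,0,4,0.05,-0.29,0,0.3,0,0,4,0.05,-0.29,0,0.3,0,0,4,0.05,-0.29,0,0.3]
}}

```text
time_s: 24.95
position: [440.4, -320.0, 183.7]
orientation: [-0.113, -3.137, 0.001]
wrist_force: [1.1, 0.6, 0.4]
opening: 55.6
```

{"name": "drive_tool", "arguments": {
  "rows": [0,0,0,0.01,-0.05,0,0.3,0,0,0,0.01,-0.05,0,0.3,0,0,0,0.01,-0.05,0,0.3,0,0,0,0.01,-0.05,0,0.3]
}}

```text
time_s: 25.35
position: [428.3, -365.4, 183.9]
orientation: [-0.11, -3.138, -0.003]
wrist_force: [0.4, 0.2, 0.1]
opening: 55.5
```

```bash
python3 -c "
from h import *
st()
i,d,m=snap('wrist','w20.png'); np.savez('w20.npz',i=i,d=d,K=m['intrinsics'],R=m['R'],t=m['t'])
"
```

```text
t 25.35 pos [ 428.3 -365.4  183.9] yaw -4.02 tilt [-0.002  0.002 -1.   ] F [0.4 0.2 0.1] op 55.5
```

View pics/w20.png

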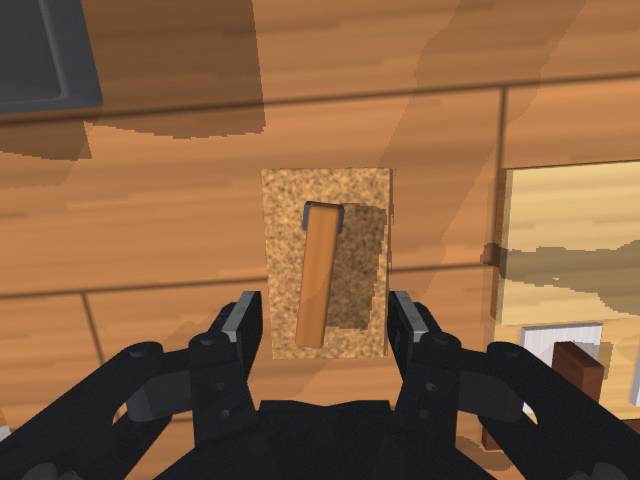

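```bash
python3 -c "
from h import *
i=cv2.imread('pics/w20.png')
cv2.imwrite('pics/w20z.png',cv2.resize(i[160:370,250:410],None,fx=2.8,fy=2.8,interpolation=cv2.INTER_CUBIC))
"
```

```text
(no output)
```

View pics/w20z.png

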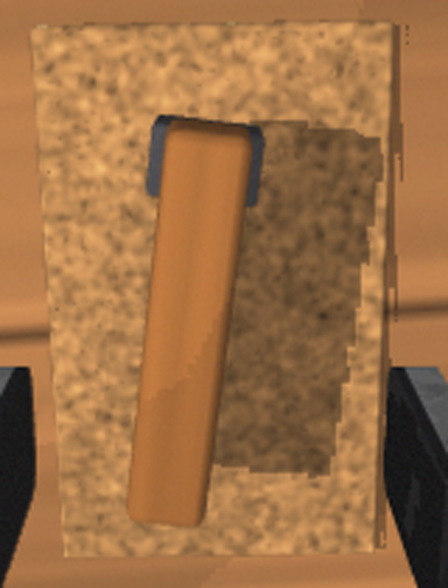

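```bash
python3 -c "
from fit2 import *
z=np.load('w20.npz'); m=dict(intrinsics=z['K'],R=z['R'],t=z['t'])
c=lambda *p:un(p,2.8,250,160)
x,e=fitobj([(-100,-60,5),(-100,60,5),(100,60,5),(100,-60,5)],[c(32,26),c(392,22),c(378,552),c(66,556)],m,[450,-355,0]); rep('pad',x,e);print(e.round(1).tolist())
x,e=fitobj([(-65,-13,53),(-65,13,53),(65,13,53),(65,-13,53)],[c(165,124),c(252,130),c(206,525),c(128,519)],m,[460,-375,0]); rep('scr',x,e);print(e.round(1).tolist())
go(x[0],x[1],80,np.rad2deg(x[2]))
"
```

```text
pad [ 475.9 -366.8] yaw -2.97 rms 0.98
[[-1.1, -0.2], [1.4, -1.2], [0.1, 0.9], [-0.5, 1.3]]
scr [ 466.4 -375.9] yaw -9.93 rms 0.75
[[-0.6, -1.3], [0.6, -0.1], [0.4, 1.1], [-0.4, 0.7]]
t 25.4 pos [ 428.8 -364.7  184.2] yaw -3.92 q [ 0.2   0.42  0.66  1.57 -0.26  1.25  2.4 ] F [ 0.1 -0.1  0.5] op 55.2
DELTA deg [ 0.09 -0.09  6.01] m [-0.0384 -0.0088  0.1042]
```

{"name": "drive_tool", "arguments": {
  "rows": [0,0,6,-0.038,-0.0085,0.02,0.3,0,0,6,-0.038,-0.0085,0.06,0.3,0,0,6,-0.038,-0.0085,0.1,0.3,0,0,6,-0.038,-0.0085,0.1,0.3,0,0,6,-0.038,-0.0085,0.1,0.3]
}}

```text
time_s: 25.9
position: [466.0, -375.9, 85.4]
orientation: [-0.271, -3.129, -0.002]
wrist_force: [0.7, -0.2, 0.5]
opening: 55.1
```

{"name": "drive_tool", "arguments": {
  "rows": [0,0,0,0,0,0,0.3,0,0,0,0,0,0,0.3]
}}

```text
time_s: 26.1
position: [466.8, -378.5, 88.2]
orientation: [0.274, 3.125, -0.004]
wrist_force: [-0.2, -0.3, 0.5]
opening: 55.4
```

```bash
python3 -c "
from h import *
go(466.4,-375.9,24,-9.9)
i,d,m=snap('wrist','w21.png'); np.savez('w21.npz',i=i,d=d,K=m['intrinsics'],R=m['R'],t=m['t'])
"
```

```text
t 26.1 pos [ 466.8 -378.5   88.2] yaw -10.02 q [ 0.23  0.58  0.63  1.59 -0.37  1.09  2.35] F [-0.2 -0.3  0.5] op 55.4
DELTA deg [-0.12  0.27 -0.12] m [0.0011 0.0026 0.0642]
```

View pics/w21.png

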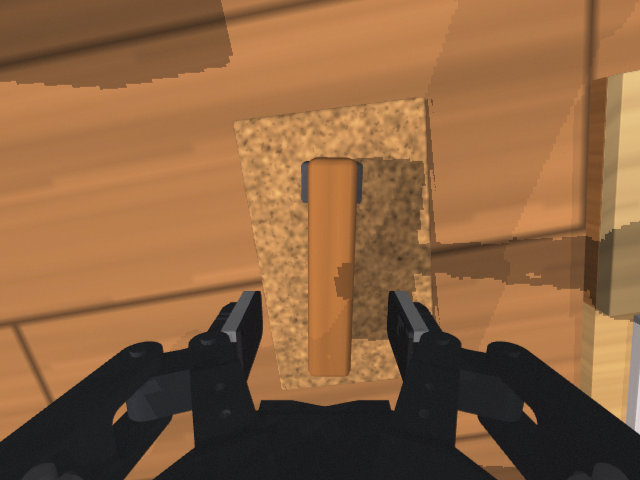

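```bash
python3 -c "
from fit2 import *
z=np.load('w21.npz'); m=dict(intrinsics=z['K'],R=z['R'],t=z['t'])
x,e=fitobj([(-65,-13,53),(-65,13,53),(65,13,53),(65,-13,53)],[(309,161),(357,161),(351,377),(309,377)],m,[460,-375,0]); rep('scr',x,e);print(e.round(1).tolist())
x,e=fitobj([(-100,-60,5),(-100,60,5),(100,-60,5)],[(234,122),(428,98),(282,389)],m,[460,-375,0]); rep('pad',x,e);print(e.round(1).tolist())
st()
"
```

```text
scr [ 469.1 -376. ] yaw -10.41 rms 2.08
[[-1.9, -2.2], [1.9, -1.9], [0.5, 3.2], [-0.4, 2.9]]
pad [ 477.2 -366.4] yaw -3.48 rms 1.25
[[0.0, -0.9], [0.3, -0.8], [-0.4, 2.8]]
t 26.15 pos [ 466.6 -378.3   87.9] yaw -10.03 tilt [ 0.004 -0.003 -1.   ] F [0.6 0.1 0.2] op 55.3
```

{"name": "drive_tool", "arguments": {
  "rows": [0,0,0,0,0.0025,0.025,0.3,0,0,0,0,0.0025,0.05,0.3,0,0,0,0,0.0025,0.064,0.3,0,0,0,0,0.0025,0.064,0.3,0,0,0,0,0.0025,0.064,0.3]
}}

```text
time_s: 26.65
position: [466.2, -375.5, 22.4]
orientation: [0.275, 3.128, -0.001]
wrist_force: [1.2, -0.3, 0.5]
opening: 55.7
```

{"name": "drive_tool", "arguments": {
  "rows": [0,0,0,0,0,0,0.3,0,0,0,0,0,0,0.3]
}}

```text
time_s: 26.85
position: [466.5, -375.7, 22.9]
orientation: [0.275, 3.127, -0.002]
wrist_force: [0.3, 0.2, 0.5]
opening: 55.8
```

```bash
python3 -c "
from h import *
go(467.5,-375.9,24,-10.1)
"
```

```text
t 26.85 pos [ 466.5 -375.7   22.9] yaw -10.05 q [ 0.25  0.66  0.59  1.64 -0.42  0.97  2.38] F [0.3 0.2 0.5] op 55.8
DELTA deg [-0.07  0.14  0.05] m [-0.001  -0.     -0.0011]
```

{"name": "drive_tool", "arguments": {
  "rows": [0,0,0,-0.001,0,0,-1,0,0,0,-0.001,0,0,-1,0,0,0,-0.001,0,0,-1,0,0,0,-0.001,0,0,-1,0,0,0,-0.001,0,0,-1]
}}

```text
time_s: 27.35
position: [467.4, -375.3, 22.1]
orientation: [0.275, 3.128, -0.001]
wrist_force: [0.3, 0.0, 3.8]
opening: 24.9
```

{"name": "drive_tool", "arguments": {
  "rows": [0,0,0,0,0,0,-1,0,0,0,0,0,0,-1]
}}

```text
time_s: 27.55
position: [467.4, -375.2, 22.1]
orientation: [0.275, 3.128, -0.001]
wrist_force: [0.8, -0.3, 6.0]
opening: 25.2
```

```bash
python3 -c "
from h import *
for _ in range(3):
    st(); i,d,m=snap('wrist','w22.png')
np.savez('w22.npz',i=i,d=d,K=m['intrinsics'],R=m['R'],t=m['t'])
"
```

```text
t 27.55 pos [ 467.4 -375.2   22.1] yaw -10.03 tilt [ 0.001 -0.001 -1.   ] F [ 0.8 -0.3  6. ] op 25.2
t 27.6 pos [ 467.4 -375.2   22.1] yaw -10.03 tilt [ 0.001 -0.001 -1.   ] F [1.3 0.8 5.4] op 25.1
t 27.65 pos [ 467.4 -375.3   22.1] yaw -10.03 tilt [ 0.001 -0.001 -1.   ] F [1.1 0.5 5.3] op 25.2
```

View pics/w22.png

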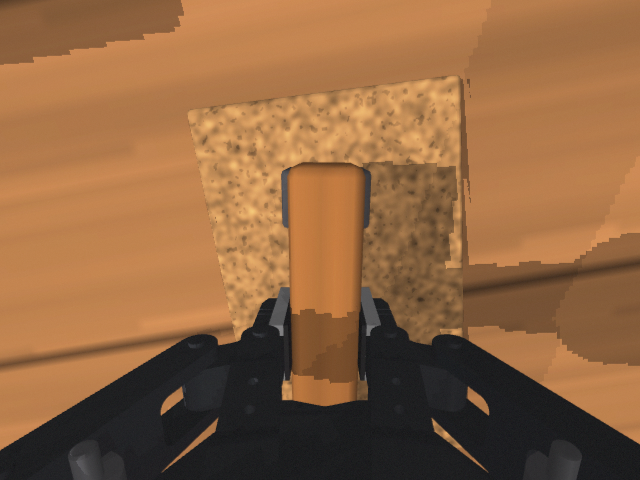

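```bash
python3 -c "
from h import *
z=np.load('w22.npz'); m=dict(intrinsics=z['K'],R=z['R'],t=z['t'])
i=z['i']
cv2.imwrite('pics/w22z.png',cv2.resize(i[150:240,260:400],None,fx=5,fy=5,interpolation=cv2.INTER_CUBIC))
s,p,R=state()
for u,v,zz in [(327,165,53),(327,168,53),(327,171,53),(290,225,53),(365,225,53),(290,290,53),(361,290,53)]:
    X=unproj(u,v,zz,m); print((u,v),X.round(1),'tool',(R.T@(X-p)).round(1))
"
```

```text
(327, 165) [ 405.1 -364.3   53. ] tool [ 63.2  -0.1 -31. ]
(327, 168) [ 406.1 -364.5   53. ] tool [ 62.2  -0.1 -31. ]
(327, 171) [ 407.  -364.6   53. ] tool [ 61.3  -0.1 -31. ]
(290, 225) [ 422.2 -379.8   53. ] tool [ 43.7 -12.4 -31. ]
(365, 225) [ 426.5 -355.2   53. ] tool [ 43.7  12.6 -31. ]
(290, 290) [ 445.  -384.4   53. ] tool [ 20.4 -13.  -30.9]
(361, 290) [ 449.3 -359.9   53. ] tool [ 20.4  11.9 -30.9]
```

View pics/w22z.png

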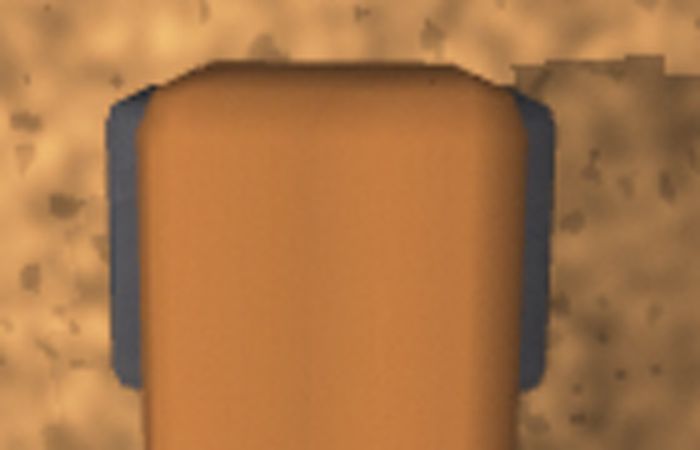

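{"name": "drive_tool", "arguments": {
  "rows": [0,0,0,0,0,-0.01,-1,0,0,0,0,0,-0.03,-1,0,0,0,0,0,-0.06,-1,0,0,0,0,0,-0.1,-1,0,0,0,0,0,-0.12,-1]
}}

```text
time_s: 28.2
position: [466.8, -376.1, 144.2]
orientation: [0.276, 3.128, -0.003]
wrist_force: [-0.1, -1.1, -1.9]
opening: 25.1
```

```bash
python3 -c "
from h import *
z=np.load('w1.npz'); m=dict(intrinsics=z['K'],R=z['R'],t=z['t'])
for p in [(100,340),(450,340),(700,340)]:
    print(unproj((p[0]+.5)/3.3-.5+105,(p[1]+.5)/3.3-.5+215,12,m).round(1))
print(unproj((200)/3.3-.5+285,(341.5)/3.3-.5+215,12,m).round(1),unproj((390)/3.3-.5+285,(341.5)/3.3-.5+215,12,m).round(1))
z=np.load('w6.npz'); m=dict(intrinsics=z['K'],R=z['R'],t=z['t'])
for p in [(30,249),(560,245),(760,243)]:
    print(unproj((p[0]+.5)/3.5-.5+260,(p[1]+.5)/3.5-.5+220,12,m).round(1))
go(560,-150,150,-60)
"
```

```text
[ 671.  -194.5   12. ]
[670.8 -48.2  12. ]
[670.7  56.3  12. ]
[671.1  95.4  12. ] [671.1 174.8  12. ]
[ 671.1 -194.4   12. ]
[671.2 -46.   12. ]
[671.1   9.5  12. ]
t 28.2 pos [ 466.8 -376.1  144.2] yaw -10.08 q [ 0.21  0.53  0.65  1.52 -0.33  1.2   2.31] F [-0.1 -1.1 -1.9] op 25.1
DELTA deg [-0.06  0.16 49.92] m [-0.0522  0.2389 -0.0061]
```

{"name": "drive_tool", "arguments": {
  "rows": [0,0,8,-0.005,0.03,-0.01,-1,0,0,16,-0.01,0.07,-0.015,-1,0,0,24,-0.02,0.11,-0.015,-1,0,0,32,-0.03,0.15,-0.015,-1,0,0,40,-0.04,0.19,-0.015,-1]
}}

```text
time_s: 28.7
position: [538.6, -193.1, 155.9]
orientation: [-1.337, -2.84, 0.0]
wrist_force: [1.4, 0.0, -1.9]
opening: 25.2
```

```bash
python3 -c "
from h import *
go(640,60,150,-90)
"
```

```text
t 28.7 pos [ 538.6 -193.1  155.9] yaw -50.41 q [-0.24  0.5   0.8   1.59 -0.38  1.22  1.32] F [ 1.4  0.  -1.9] op 25.2
DELTA deg [-0.1  -0.08 39.59] m [0.1304 0.2395 0.0058]
```

{"name": "drive_tool", "arguments": {
  "rows": [0,0,8,0.026,0.048,0,-1,0,0,16,0.052,0.096,0,-1,0,0,24,0.078,0.144,0,-1,0,0,32,0.104,0.19,0,-1,0,0,39.6,0.12,0.22,0.0,-1]
}}

```text
time_s: 29.2
position: [629.9, 39.8, 155.7]
orientation: [-2.22, -2.221, 0.003]
wrist_force: [1.1, -0.3, -1.8]
opening: 25.2
```

```bash
python3 -c "
from h import *
go(671,166,80,-90)
"
```

```text
t 29.2 pos [629.9  39.8 155.7] yaw -89.97 q [-0.64  0.66  0.91  1.41 -0.53  1.33  0.3 ] F [ 1.1 -0.3 -1.8] op 25.2
DELTA deg [-0.14  0.02  0.03] m [0.1262 0.0413 0.0756]
```

{"name": "drive_tool", "arguments": {
  "rows": [0,0,0,0.03,0.01,0.0,-1,0,0,0,0.07,0.02,0.02,-1,0,0,0,0.1,0.03,0.04,-1,0,0,0,0.126,0.041,0.07,-1,0,0,0,0.126,0.041,0.075,-1]
}}

```text
time_s: 29.7
position: [667.2, 171.9, 74.9]
orientation: [-2.198, -2.231, 0.008]
wrist_force: [-1.0, 1.6, -2.6]
opening: 25.3
```

{"name": "drive_tool", "arguments": {
  "rows": [0,0,0,0,0,0,-1,0,0,0,0,0,0,-1,0,0,0,0,0,0,-1]
}}

```text
time_s: 30.0
position: [671.6, 161.5, 83.2]
orientation: [2.216, 2.223, 0.001]
wrist_force: [-0.0, -1.1, -2.1]
opening: 24.9
```

```bash
python3 -c "
from h import *
go(671,166,38,-90)
for n in ['wrist','top','scene']:
    i,d,m=snap(n,'s1_%s.png'%n); np.savez('s1_%s.npz'%n,i=i,d=d,K=m['intrinsics'],R=m['R'],t=m['t'])
i=cv2.imread('pics/s1_scene.png'); cv2.imwrite('pics/s1_scenez.png',cv2.resize(i[120:370,260:480],None,fx=2.4,fy=2.4,interpolation=cv2.INTER_CUBIC))
i=cv2.imread('pics/s1_top.png'); cv2.imwrite('pics/s1_topz.png',cv2.resize(i[150:300,200:440],None,fx=3,fy=3,interpolation=cv2.INTER_CUBIC))
"
```

```text
t 30.0 pos [671.6 161.5  83.2] yaw -89.83 q [-0.71  0.83  0.85  1.3  -0.62  1.28  0.14] F [-0.  -1.1 -2.1] op 24.9
DELTA deg [0.13 0.06 0.17] m [ 0.0046 -0.0007  0.0452]
```

View pics/s1_wrist.png

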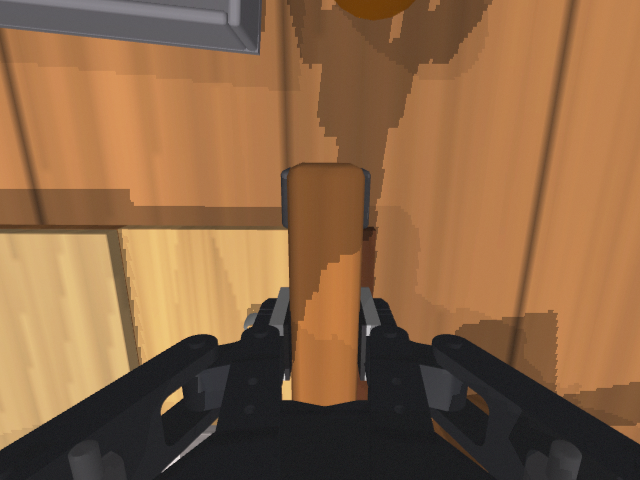

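View pics/s1_scenez.png

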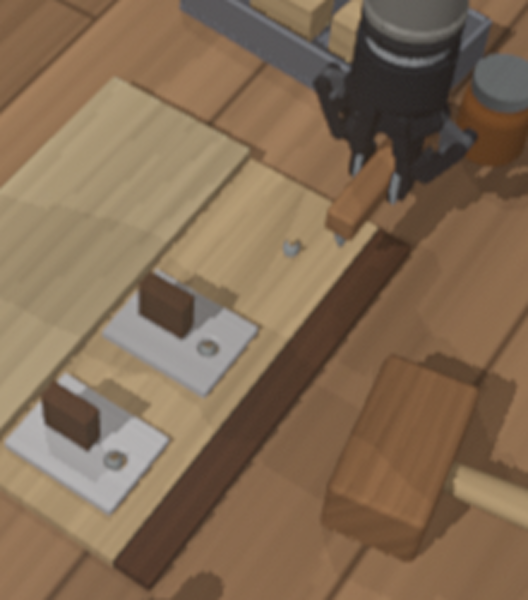

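View pics/s1_topz.png

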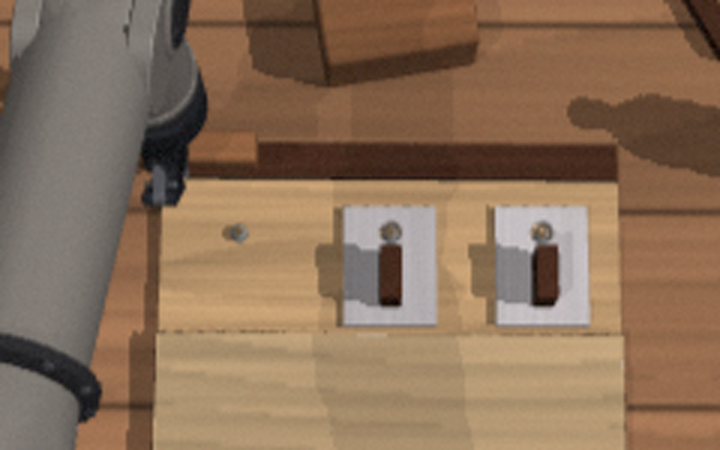

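```bash
python3 -c "
from h import *
z=np.load('s1_wrist.npz'); m=dict(intrinsics=z['K'],R=z['R'],t=z['t'])
i=z['i']
cv2.imwrite('pics/s1_wz.png',cv2.resize(i[215:415,100:400],None,fx=2.6,fy=2.6,interpolation=cv2.INTER_CUBIC))
print(unproj(377,229,12,m).round(1),unproj(130,229,12,m).round(1),unproj(116,234,24,m).round(1))
"
```

```text
[705.5 179.8  12. ] [547.8 179.3  12. ] [545.8 179.   24. ]
```

View pics/s1_wz.png

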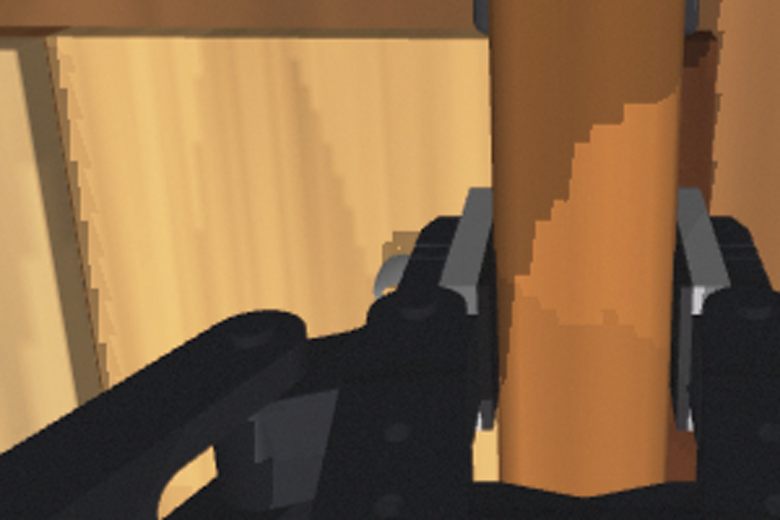

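{"name": "drive_tool", "arguments": {
  "rows": [0,1.5,0,0.0045,0.001,0.015,-1,0,1.5,0,0.0045,0.001,0.03,-1,0,1.5,0,0.0045,0.001,0.044,-1,0,1.5,0,0.0045,0.001,0.046,-1,0,1.5,0,0.0045,0.001,0.046,-1]
}}

```text
time_s: 30.65
position: [670.8, 168.7, 33.8]
orientation: [-2.2, -2.214, -0.025]
wrist_force: [-0.8, 0.1, -1.6]
opening: 25.0
```

{"name": "drive_tool", "arguments": {
  "rows": [0,0,0,0,0,0,-1,0,0,0,0,0,0,-1,0,0,0,0,0,0,-1]
}}

```text
time_s: 30.95
position: [672.3, 168.6, 36.3]
orientation: [-2.202, -2.216, -0.031]
wrist_force: [-0.3, 0.3, -1.7]
opening: 25.2
```

```bash
cat >> h.py <<'E'
TIPT=np.array([-56.,0,17.1])
def tip():
    s,p,R=state()
    print('t',round(s['time_s'],2),'pos',np.round(p,1),'yaw',round(yawof(R),2),'tilt',np.round(R[:,2],3),'tip',np.round(p+R@TIPT,1),'F',np.round(s['wrist_force'],1),'op',round(s['opening'],1))
E
python3 -c "
from h import *
tip()
for n in ['wrist','scene']:
    i,d,m=snap(n,'s2_%s.png'%n); np.savez('s2_%s.npz'%n,i=i,d=d,K=m['intrinsics'],R=m['R'],t=m['t'])
i=cv2.imread('pics/s2_scene.png'); cv2.imwrite('pics/s2_scenez.png',cv2.resize(i[200:270,365:465],None,fx=7,fy=7,interpolation=cv2.INTER_CUBIC))
tip()
"
```

```text
t 30.95 pos [672.3 168.6  36.3] yaw -89.63 tilt [ 0.001  0.026 -1.   ] tip [672.7 113.1  17.7] F [-0.3  0.3 -1.7] op 25.2
t 31.05 pos [672.1 168.7  36. ] yaw -89.64 tilt [ 0.001  0.026 -1.   ] tip [672.5 113.1  17.4] F [ 0.3  0.1 -1.5] op 25.4
```

View pics/s2_scenez.png

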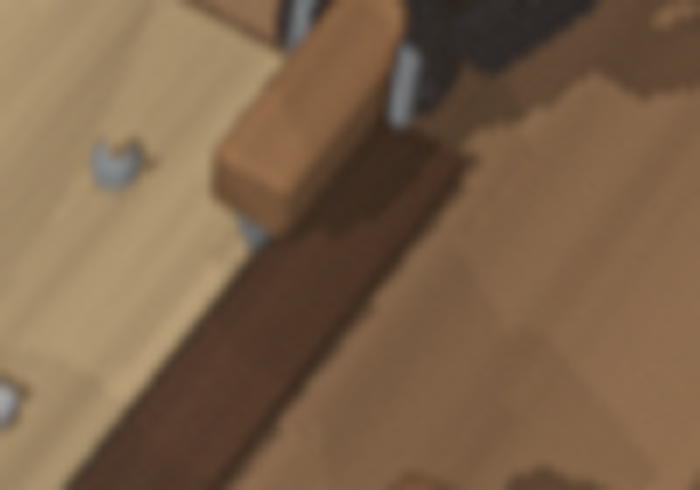

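View pics/s2_wrist.png

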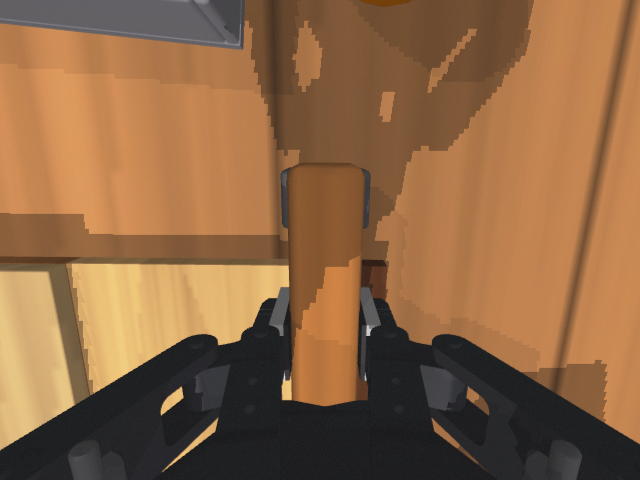

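```bash
python3 -c "
from h import *
i=cv2.imread('pics/s2_scene.png'); cv2.imwrite('pics/s2_z2.png',cv2.resize(i[220:250,385:425],None,fx=18,fy=18,interpolation=cv2.INTER_NEAREST))
"
```

```text
(no output)
```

View pics/s2_z2.png

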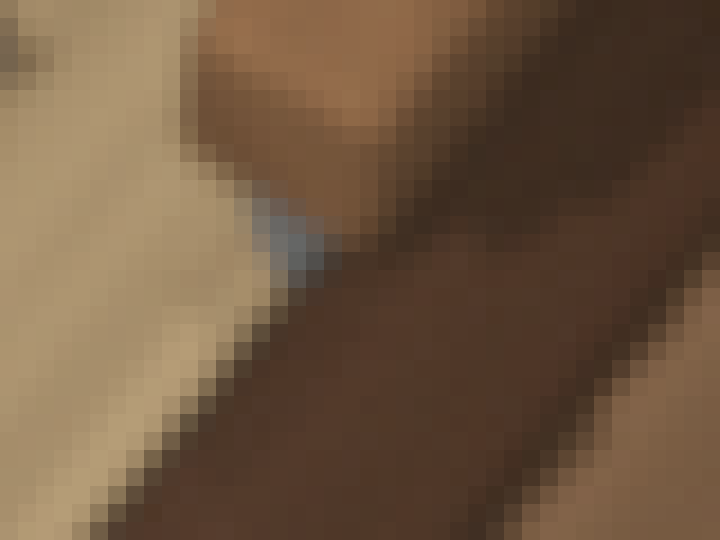

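{"name": "drive_tool", "arguments": {
  "rows": [0,0,0,0,0,0.002,-1,0,0,0,0,0,0.004,-1,0,0,0,0,0,0.004,-1,0,0,0,0,0,0.004,-1]
}}

```text
time_s: 31.45
position: [671.7, 168.7, 31.3]
orientation: [-2.201, -2.215, -0.028]
wrist_force: [0.2, 0.4, -2.8]
opening: 25.1
```

```bash
python3 -c "
from h import *
tip()
i,d,m=snap('scene','s3_scene.png')
tip()
g=cv2.cvtColor(i,cv2.COLOR_BGR2GRAY).astype(float)
# seam: for rows, find wood->dark edge
pts=[]
for v in range(238,350):
    row=g[v,:]
    # model predicted
    b=[540,-10,-0.002]
    ys=np.linspace(-180,180,2000)
    P=np.stack([np.full(2000,673.),ys-10,np.full(2000,12.)],1)
    p=proj(P,m); k=np.argmin(abs(p[:,1]-v)); u0=p[k,0]
    a=int(round(u0))
    seg=row[a-7:a+8]; gr=np.diff(seg); j=np.argmin(gr)
    if gr[j]<-12 and 0<j<13:
        d0=(gr[j-1]-gr[j+1])/(2*(gr[j-1]-2*gr[j]+gr[j+1]))
        pts.append((v,a-7+j+.5+d0,u0))
pts=np.array(pts); c=np.polyfit(pts[:,0],pts[:,1],1); res=pts[:,1]-np.polyval(c,pts[:,0]); ok=abs(res)<1; c=np.polyfit(pts[ok,0],pts[ok,1],1)
print(len(pts),ok.sum(),c,'resid vs model mean',(pts[ok,1]-pts[ok,2]).mean())
for v in range(228,245): print(v,round(np.polyval(c,v),1),g[v,392:412].astype(int), i[v,392:412,0].astype(int)-i[v,392:412,2])
cv2.imwrite('pics/s3_z.png',cv2.resize(i[220:250,385:425],None,fx=18,fy=18,interpolation=cv2.INTER_NEAREST))
"
```

```text
t 31.45 pos [671.7 168.7  31.3] yaw -89.64 tilt [-0.     0.026 -1.   ] tip [672.  113.2  12.7] F [ 0.2  0.4 -2.8] op 25.1
t 31.5 pos [671.7 168.7  31.4] yaw -89.64 tilt [-0.     0.026 -1.   ] tip [672.1 113.1  12.8] F [-0.3  0.2 -2.8] op 25.1
112 112 [ -0.79698778 588.11927149] resid vs model mean -0.397897570222655
228 406.4 [148 145 123  93  84  87  90  90  92  92  96 101 104  99  85  72  69  64
  58  50] [-60 -59 -57 -53 -53 -55 -57 -58 -58 -59 -61 -64 -66 -63 -55 -46 -42 -40
 -35 -30]
229 405.6 [148 150 137 109  89  84  87  89  91  92  91  93  92  86  75  70  65  56
  51  49] [-60 -60 -59 -55 -53 -54 -55 -58 -57 -58 -58 -58 -58 -54 -47 -43 -41 -36
 -30 -29]
230 404.8 [150 153 149 132 107  92  87  87  89  91  92  91  87  81  71  67  59  52
  48  49] [-60 -61 -60 -58 -54 -54 -52 -56 -57 -58 -58 -58 -55 -51 -45 -41 -36 -31
 -29 -29]
231 404.0 [152 152 152 143 128 114  97  89  88  91  91  91  87  80  72  63  53  49
  49  50] [-60 -61 -60 -60 -57 -53 -45 -48 -54 -58 -58 -59 -55 -51 -44 -39 -33 -29
 -30 -30]
232 403.2 [152 151 149 144 138 130 111  97  90  91  92  90  87  78  67  56  50
[... 1509 characters left out ...]
 396.0 [156 158 157 145 108  69  57  60  61  59  62  63  65  63  62  62  61  61
  60  60] [-62 -62 -61 -58 -48 -34 -34 -36 -37 -37 -38 -40 -40 -40 -40 -40 -40 -39
 -38 -39]
242 395.2 [159 158 147 119  79  59  61  59  59  61  63  63  64  63  63  61  61  61
  60  60] [-62 -62 -60 -51 -36 -34 -36 -38 -37 -39 -40 -41 -40 -40 -40 -39 -39 -39
 -39 -40]
243 394.5 [159 152 125  85  60  59  62  60  62  63  63  62  63  62  62  61  61  60
  61  61] [-63 -61 -52 -38 -32 -36 -36 -38 -38 -40 -40 -41 -40 -40 -39 -39 -39 -39
 -39 -40]
244 393.7 [155 135  97  66  57  61  61  61  62  63  64  62  63  63  62  60  61  60
  61  60] [-61 -56 -42 -32 -35 -36 -37 -37 -39 -39 -40 -41 -40 -41 -40 -39 -38 -39
 -40 -39]
```

View pics/s3_z.png

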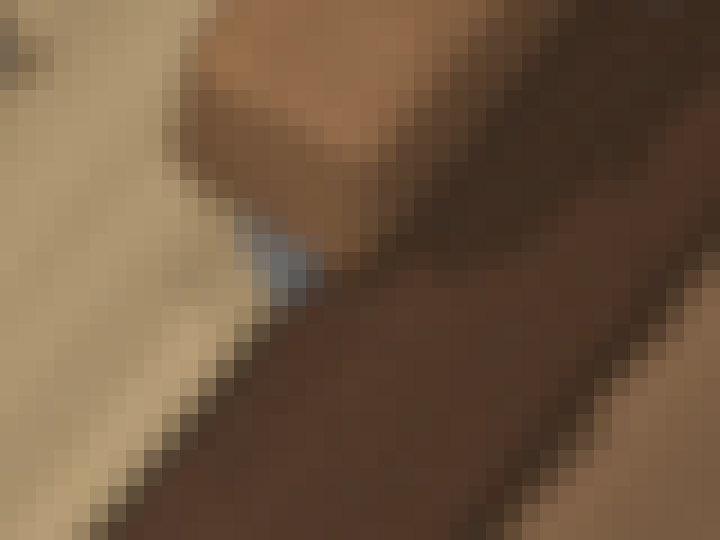

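{"name": "drive_tool", "arguments": {
  "rows": [0,0,0,-0.0005,-0.001,0,-1,0,0,0,-0.0005,-0.001,0,-1,0,0,0,-0.0005,-0.001,0.0005,-1,0,0,0,-0.0005,-0.001,0.0005,-1]
}}

```text
time_s: 31.9
position: [670.7, 168.2, 30.9]
orientation: [-2.201, -2.215, -0.029]
wrist_force: [0.6, -0.1, -1.0]
opening: 25.5
```

{"name": "drive_tool", "arguments": {
  "rows": [0,0,0,0,0,0.0005,-1,0,0,0,0,0,0.0005,-1]
}}

```text
time_s: 32.1
position: [670.9, 168.3, 30.7]
orientation: [-2.201, -2.215, -0.029]
wrist_force: [-0.5, 0.9, 0.1]
opening: 25.0
```

```bash
python3 -c "
from h import *
tip()
"
```

```text
t 32.1 pos [670.9 168.3  30.7] yaw -89.64 tilt [ 0.     0.026 -1.   ] tip [671.2 112.7  12.1] F [-0.5  0.9  0.1] op 25.0
```

{"name": "drive_tool", "arguments": {
  "rows": [0,0,0,-0.002,0,-0.0002,-1,0,0,0,-0.004,0,-0.0003,-1,0,0,0,-0.006,0,-0.00035,-1,0,0,0,-0.008,-5e-05,-0.0004,-1,0,0,0,-0.01,-6e-05,-0.00045,-1]
}}

```text
time_s: 32.6
position: [670.8, 157.9, 30.7]
orientation: [-2.202, -2.215, -0.029]
wrist_force: [-0.4, 0.4, -0.6]
opening: 25.4
```

{"name": "drive_tool", "arguments": {
  "rows": [0,0,0,-0.002,0,-5e-05,-1,0,0,0,-0.004,0,-0.0001,-1,0,0,0,-0.006,0,-0.00015,-1,0,0,0,-0.008,-5e-05,-0.0002,-1,0,0,0,-0.01,-6e-05,-0.00025,-1]
}}

```text
time_s: 33.1
position: [670.8, 148.1, 30.7]
orientation: [-2.201, -2.215, -0.029]
wrist_force: [0.1, -0.1, -1.8]
opening: 24.8
```

```bash
python3 -c "
from h import *
tip()
"
```

```text
t 33.1 pos [670.8 148.1  30.7] yaw -89.64 tilt [-0.     0.026 -1.   ] tip [671.1  92.6  12.1] F [ 0.1 -0.1 -1.8] op 24.8
```

{"name": "drive_tool", "arguments": {
  "rows": [0,0,0,-0.002,0,-5e-05,-1,0,0,0,-0.004,0,-0.0001,-1,0,0,0,-0.006,0,-0.00015,-1,0,0,0,-0.008,-5e-05,-0.0002,-1,0,0,0,-0.01,-6e-05,-0.00025,-1]
}}

```text
time_s: 33.6
position: [670.8, 138.1, 30.6]
orientation: [-2.201, -2.215, -0.029]
wrist_force: [-1.4, -0.5, -1.5]
opening: 25.3
```

{"name": "drive_tool", "arguments": {
  "rows": [0,0,0,-0.002,0,-5e-05,-1,0,0,0,-0.004,0,-0.0001,-1,0,0,0,-0.006,0,-0.00015,-1,0,0,0,-0.008,-5e-05,-0.0002,-1,0,0,0,-0.01,-6e-05,-0.00025,-1]
}}

```text
time_s: 34.1
position: [670.8, 128.1, 30.6]
orientation: [-2.201, -2.215, -0.029]
wrist_force: [-0.2, 0.1, -0.6]
opening: 25.3
```

```bash
python3 -c "
from h import *
tip()
i,d,m=snap('scene','s4.png')
cv2.imwrite('pics/s4_z.png',cv2.resize(i[225:285,355:425],None,fx=10,fy=10,interpolation=cv2.INTER_NEAREST))
g=cv2.cvtColor(i,cv2.COLOR_BGR2GRAY).astype(int)
for v in range(245,264): print(v,round(-0.79698778*v+588.119,1),(i[v,376:404,0].astype(int)-i[v,376:404,2]))
"
```

```text
t 34.1 pos [670.8 128.1  30.6] yaw -89.64 tilt [-0.     0.026 -1.   ] tip [671.1  72.6  12.1] F [-0.2  0.1 -0.6] op 25.3
245 392.9 [-60 -60 -60 -60 -60 -60 -60 -59 -58 -54 -50 -41 -49 -55 -57 -58 -57 -53
 -47 -40 -34 -29 -28 -29 -29 -30 -29 -28]
246 392.1 [-60 -60 -60 -60 -60 -60 -59 -58 -57 -56 -49 -28 -27 -41 -52 -57 -56 -54
 -46 -37 -31 -28 -28 -28 -29 -29 -27 -30]
247 391.3 [-60 -61 -60 -61 -60 -59 -58 -58 -57 -57 -52 -29 -11 -15 -29 -46 -55 -54
 -43 -33 -31 -30 -30 -30 -30 -29 -31 -34]
248 390.5 [-60 -59 -61 -61 -60 -59 -58 -57 -56 -57 -57 -44 -17  -2  -8 -29 -47 -48
 -37 -33 -35 -34 -34 -35 -34 -34 -35 -38]
249 389.7 [-60 -60 -60 -59 -59 -59 -59 -58 -57 -59 -61 -56 -30  -6  -6 -23 -38 -38
 -34 -36 -40 -39 -40 -40 -39 -39 -39 -38]
250 388.9 [-60 -60 -60 -59 -59 -58 -59 -58 -59 -60 -61 -59 -40 -18 -20 -32 -36 -37
 -37 -39 -39 -41 -40 -39 -39 -38 -38 -39]
251 388.1 [-60 -60 -59 -58 -58 -59 -59 -60 -61 -62 -60 -56 -41 -29 -33 -38 -37 -36
 -38 -40 -41 -39 -40 -39 -38 -39 -38 -38]
252 387.3 [-60 -59 -58 -58 -58 -59 -60 -61 -62 -61 -57 -48 -35 -34 -38 -37 -36 -37
 -38 -40 -39 -40 -38 
[... 695 characters left out ...]
5 -35 -36 -37 -37 -39 -39 -39 -39
 -37 -38 -38 -37 -39 -39 -38 -39 -38 -34]
259 381.7 [-60 -61 -62 -62 -61 -56 -42 -33 -37 -36 -36 -37 -37 -39 -39 -39 -39 -39
 -38 -39 -37 -38 -38 -40 -39 -39 -35 -31]
260 380.9 [-61 -62 -63 -62 -56 -46 -35 -36 -38 -37 -34 -37 -39 -39 -39 -39 -38 -38
 -38 -37 -38 -37 -39 -39 -38 -35 -31 -32]
261 380.1 [-62 -61 -62 -58 -46 -34 -35 -38 -38 -37 -37 -38 -39 -38 -39 -39 -38 -37
 -38 -38 -39 -38 -40 -38 -37 -33 -31 -36]
262 379.3 [-62 -62 -58 -49 -36 -32 -37 -38 -38 -39 -38 -39 -40 -39 -38 -38 -38 -37
 -40 -38 -38 -39 -39 -38 -33 -31 -35 -42]
263 378.5 [-62 -61 -52 -37 -33 -37 -38 -39 -39 -40 -40 -41 -40 -38 -39 -38 -37 -38
 -38 -38 -39 -39 -39 -35 -31 -34 -42 -48]
```

View pics/s4_z.png

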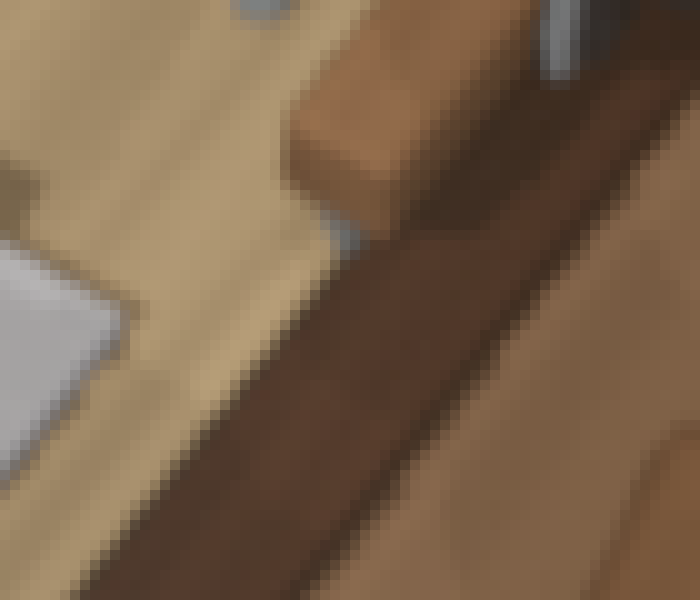

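{"name": "drive_tool", "arguments": {
  "rows": [0,0,0,-0.002,-0.0001,-5e-05,-1,0,0,0,-0.004,-0.0002,-0.0001,-1,0,0,0,-0.006,-0.0003,-0.00015,-1,0,0,0,-0.008,-0.0004,-0.0002,-1,0,0,0,-0.01,-0.0005,-0.00025,-1]
}}

```text
time_s: 34.65
position: [670.4, 118.0, 30.6]
orientation: [-2.201, -2.215, -0.029]
wrist_force: [-0.0, 1.2, -0.5]
opening: 24.8
```

{"name": "drive_tool", "arguments": {
  "rows": [0,0,0,-0.002,0,-5e-05,-1,0,0,0,-0.004,0,-0.0001,-1,0,0,0,-0.006,0,-0.00015,-1,0,0,0,-0.008,-5e-05,-0.0002,-1,0,0,0,-0.01,-6e-05,-0.00025,-1]
}}

```text
time_s: 35.15
position: [670.4, 108.1, 30.6]
orientation: [-2.201, -2.215, -0.029]
wrist_force: [-0.3, 0.1, -0.8]
opening: 25.0
```

{"name": "drive_tool", "arguments": {
  "rows": [0,0,0,-0.002,0,-5e-05,-1,0,0,0,-0.004,0,-0.0001,-1,0,0,0,-0.006,0,-0.00015,-1,0,0,0,-0.008,-5e-05,-0.0002,-1,0,0,0,-0.01,-6e-05,-0.00025,-1]
}}

```text
time_s: 35.65
position: [670.4, 98.1, 30.6]
orientation: [-2.201, -2.215, -0.029]
wrist_force: [-0.5, 0.0, 0.2]
opening: 25.3
```

```bash
python3 -c "
from h import *
tip()
"
```

```text
t 35.65 pos [670.4  98.1  30.6] yaw -89.64 tilt [-0.     0.026 -1.   ] tip [670.7  42.5  12.1] F [-0.5  0.   0.2] op 25.3
```

{"name": "drive_tool", "arguments": {
  "rows": [0,0,0,-0.002,0,-5e-05,-1,0,0,0,-0.004,0,-0.0001,-1,0,0,0,-0.006,0,-0.00015,-1,0,0,0,-0.008,-5e-05,-0.0002,-1,0,0,0,-0.01,-6e-05,-0.00025,-1]
}}

```text
time_s: 36.15
position: [670.4, 88.0, 30.6]
orientation: [-2.201, -2.215, -0.029]
wrist_force: [0.0, 0.6, -0.5]
opening: 25.5
```

{"name": "drive_tool", "arguments": {
  "rows": [0,0,0,-0.002,0,-5e-05,-1,0,0,0,-0.004,0,-0.0001,-1,0,0,0,-0.006,0,-0.00015,-1,0,0,0,-0.008,-5e-05,-0.0002,-1,0,0,0,-0.01,-6e-05,-0.00025,-1]
}}

```text
time_s: 36.65
position: [670.4, 78.1, 30.6]
orientation: [-2.201, -2.215, -0.029]
wrist_force: [-0.0, 0.8, -1.8]
opening: 24.9
```

{"name": "drive_tool", "arguments": {
  "rows": [0,0,0,-0.002,0,-5e-05,-1,0,0,0,-0.004,0,-0.0001,-1,0,0,0,-0.006,0,-0.00015,-1,0,0,0,-0.008,-5e-05,-0.0002,-1,0,0,0,-0.01,-6e-05,-0.00025,-1]
}}

```text
time_s: 37.15
position: [670.4, 68.1, 30.6]
orientation: [-2.201, -2.215, -0.029]
wrist_force: [-0.3, 1.0, -0.6]
opening: 25.5
```

```bash
python3 -c "
from h import *
tip()
i,d,m=snap('scene','s5.png')
cv2.imwrite('pics/s5_z.png',cv2.resize(i[200:360,290:440],None,fx=4,fy=4,interpolation=cv2.INTER_CUBIC))
"
```

```text
t 37.15 pos [670.4  68.1  30.6] yaw -89.64 tilt [-0.     0.026 -1.   ] tip [670.8  12.5  12. ] F [-0.3  1.  -0.6] op 25.5
```

View pics/s5_z.png

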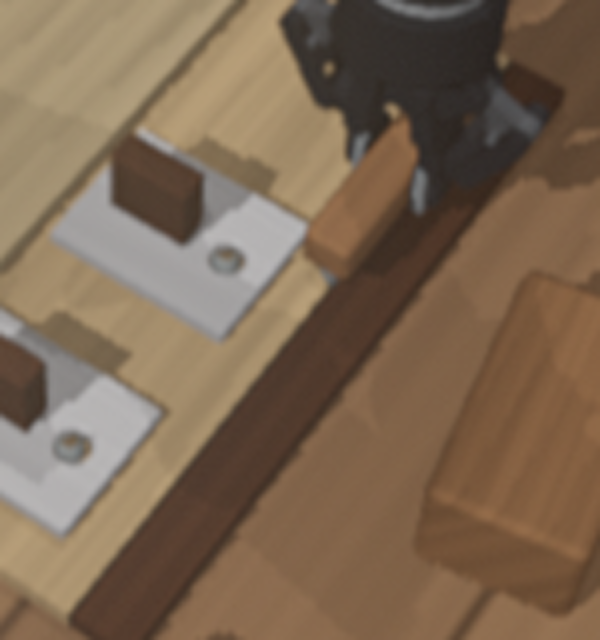

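{"name": "drive_tool", "arguments": {
  "rows": [0,0,0,-0.002,0,-5e-05,-1,0,0,0,-0.004,0,-0.0001,-1,0,0,0,-0.006,0,-0.00015,-1,0,0,0,-0.008,-5e-05,-0.0002,-1,0,0,0,-0.01,-6e-05,-0.00025,-1]
}}

```text
time_s: 37.7
position: [670.4, 58.0, 30.6]
orientation: [-2.201, -2.215, -0.029]
wrist_force: [0.8, 0.5, 0.2]
opening: 25.4
```

{"name": "drive_tool", "arguments": {
  "rows": [0,0,0,-0.002,0,-5e-05,-1,0,0,0,-0.004,0,-0.0001,-1,0,0,0,-0.006,0,-0.00015,-1,0,0,0,-0.008,-5e-05,-0.0002,-1,0,0,0,-0.01,-6e-05,-0.00025,-1]
}}

```text
time_s: 38.2
position: [670.4, 48.0, 30.5]
orientation: [-2.201, -2.215, -0.029]
wrist_force: [0.5, 1.2, -0.5]
opening: 24.9
```

{"name": "drive_tool", "arguments": {
  "rows": [0,0,0,-0.002,0,-5e-05,-1,0,0,0,-0.004,0,-0.0001,-1,0,0,0,-0.006,0,-0.00015,-1,0,0,0,-0.008,-5e-05,-0.0002,-1,0,0,0,-0.01,-6e-05,-0.00025,-1]
}}

```text
time_s: 38.7
position: [670.4, 38.1, 30.5]
orientation: [-2.201, -2.215, -0.029]
wrist_force: [1.0, -0.1, -0.4]
opening: 24.9
```

```bash
python3 -c "
from h import *
tip()
"
```

```text
t 38.7 pos [670.4  38.1  30.5] yaw -89.64 tilt [-0.     0.026 -1.   ] tip [670.7 -17.4  12. ] F [ 1.  -0.1 -0.4] op 24.9
```

{"name": "drive_tool", "arguments": {
  "rows": [0,0,0,-0.002,0,-5e-05,-1,0,0,0,-0.004,0,-0.0001,-1,0,0,0,-0.006,0,-0.00015,-1,0,0,0,-0.008,-5e-05,-0.0002,-1,0,0,0,-0.01,-6e-05,-0.00025,-1]
}}

```text
time_s: 39.2
position: [670.4, 28.1, 30.5]
orientation: [-2.201, -2.215, -0.029]
wrist_force: [0.4, 1.1, 1.2]
opening: 25.0
```

{"name": "drive_tool", "arguments": {
  "rows": [0,0,0,-0.002,0,-5e-05,-1,0,0,0,-0.004,0,-0.0001,-1,0,0,0,-0.006,0,-0.00015,-1,0,0,0,-0.008,-5e-05,-0.0002,-1,0,0,0,-0.01,-6e-05,-0.00025,-1]
}}

```text
time_s: 39.7
position: [670.4, 18.0, 30.5]
orientation: [-2.201, -2.215, -0.029]
wrist_force: [0.1, 1.7, 0.6]
opening: 25.8
```

{"name": "drive_tool", "arguments": {
  "rows": [0,0,0,-0.002,0,-5e-05,-1,0,0,0,-0.004,0,-0.0001,-1,0,0,0,-0.006,0,-0.00015,-1,0,0,0,-0.008,-5e-05,-0.0002,-1,0,0,0,-0.01,-6e-05,-0.00025,-1]
}}

```text
time_s: 40.2
position: [670.4, 8.0, 30.5]
orientation: [-2.201, -2.215, -0.029]
wrist_force: [0.1, 1.5, 0.9]
opening: 25.1
```

```bash
python3 -c "
from h import *
tip()
i,d,m=snap('scene','s6.png')
cv2.imwrite('pics/s6_z.png',cv2.resize(i[200:360,290:440],None,fx=4,fy=4,interpolation=cv2.INTER_CUBIC))
"
```

```text
t 40.2 pos [670.4   8.   30.5] yaw -89.64 tilt [-0.     0.026 -1.   ] tip [670.8 -47.5  11.9] F [0.1 1.5 0.9] op 25.1
```

View pics/s6_z.png

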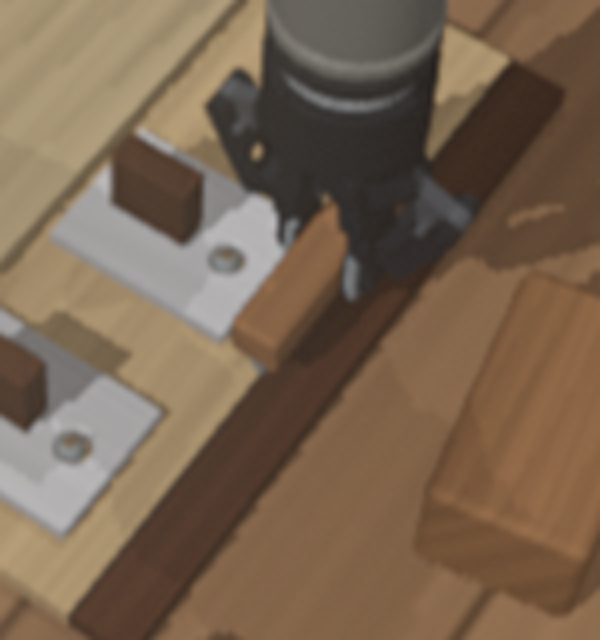

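{"name": "drive_tool", "arguments": {
  "rows": [0,0,0,-0.002,0,-0.0001,-1,0,0,0,-0.004,0,-0.0002,-1,0,0,0,-0.006,0,-0.0003,-1,0,0,0,-0.008,-5e-05,-0.00035,-1,0,0,0,-0.01,-6e-05,-0.0004,-1]
}}

```text
time_s: 40.75
position: [670.3, -2.1, 30.5]
orientation: [-2.201, -2.215, -0.029]
wrist_force: [-0.4, 0.6, 0.3]
opening: 25.2
```

{"name": "drive_tool", "arguments": {
  "rows": [0,0,0,-0.002,0,-5e-05,-1,0,0,0,-0.004,0,-0.0001,-1,0,0,0,-0.006,0,-0.00015,-1,0,0,0,-0.008,-5e-05,-0.0002,-1,0,0,0,-0.01,-6e-05,-0.00025,-1]
}}

```text
time_s: 41.25
position: [670.4, -12.0, 30.6]
orientation: [-2.201, -2.215, -0.029]
wrist_force: [0.1, 1.3, -0.2]
opening: 25.5
```

{"name": "drive_tool", "arguments": {
  "rows": [0,0,0,-0.002,0,-5e-05,-1,0,0,0,-0.004,0,-0.0001,-1,0,0,0,-0.006,0,-0.00015,-1,0,0,0,-0.008,-5e-05,-0.0002,-1,0,0,0,-0.01,-6e-05,-0.00025,-1]
}}

```text
time_s: 41.75
position: [670.4, -22.0, 30.6]
orientation: [-2.201, -2.215, -0.029]
wrist_force: [-0.2, 1.4, -0.9]
opening: 25.3
```

```bash
python3 -c "
from h import *
tip()
"
```

```text
t 41.75 pos [670.4 -22.   30.6] yaw -89.64 tilt [-0.     0.026 -1.   ] tip [670.7 -77.6  12. ] F [-0.2  1.4 -0.9] op 25.3
```

{"name": "drive_tool", "arguments": {
  "rows": [0,0,0,-0.002,0,-5e-05,-1,0,0,0,-0.004,0,-0.0001,-1,0,0,0,-0.006,0,-0.00015,-1,0,0,0,-0.008,-5e-05,-0.0002,-1,0,0,0,-0.01,-6e-05,-0.00025,-1]
}}

```text
time_s: 42.25
position: [670.4, -32.0, 30.6]
orientation: [-2.201, -2.215, -0.029]
wrist_force: [0.1, 1.2, -0.2]
opening: 25.1
```

{"name": "drive_tool", "arguments": {
  "rows": [0,0,0,-0.002,0,-5e-05,-1,0,0,0,-0.004,0,-0.0001,-1,0,0,0,-0.006,0,-0.00015,-1,0,0,0,-0.008,-5e-05,-0.0002,-1,0,0,0,-0.01,-6e-05,-0.00025,-1]
}}

```text
time_s: 42.75
position: [670.4, -42.0, 30.6]
orientation: [-2.201, -2.215, -0.029]
wrist_force: [0.7, 0.6, -0.7]
opening: 25.2
```

{"name": "drive_tool", "arguments": {
  "rows": [0,0,0,-0.002,0,-5e-05,-1,0,0,0,-0.004,0,-0.0001,-1,0,0,0,-0.006,0,-0.00015,-1,0,0,0,-0.008,-5e-05,-0.0002,-1,0,0,0,-0.01,-6e-05,-0.00025,-1]
}}

```text
time_s: 43.25
position: [670.4, -52.0, 30.6]
orientation: [-2.201, -2.215, -0.029]
wrist_force: [-0.2, 0.9, -0.2]
opening: 25.6
```

```bash
python3 -c "
from h import *
tip()
i,d,m=snap('scene','s7.png')
cv2.imwrite('pics/s7_z.png',cv2.resize(i[230:370,260:400],None,fx=4.2,fy=4.2,interpolation=cv2.INTER_CUBIC))
"
```

```text
t 43.25 pos [670.4 -52.   30.6] yaw -89.64 tilt [-0.     0.026 -1.   ] tip [ 670.8 -107.5   12. ] F [-0.2  0.9 -0.2] op 25.6
```

View pics/s7_z.png

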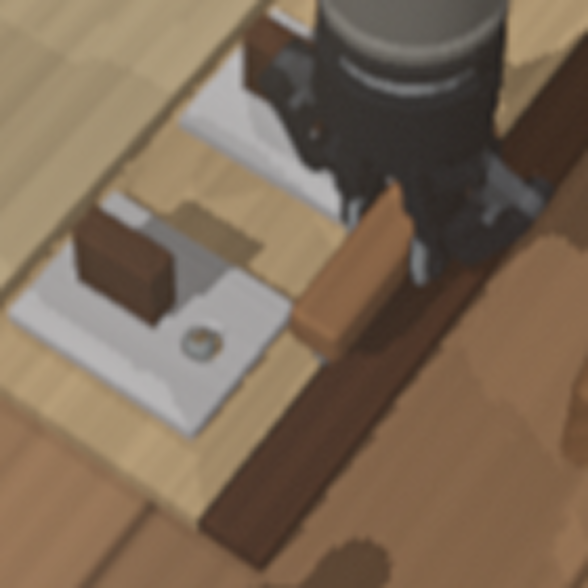

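{"name": "drive_tool", "arguments": {
  "rows": [0,0,0,-0.002,0,-5e-05,-1,0,0,0,-0.004,0,-0.0001,-1,0,0,0,-0.006,0,-0.00015,-1,0,0,0,-0.008,-5e-05,-0.0002,-1,0,0,0,-0.01,-6e-05,-0.00025,-1]
}}

```text
time_s: 43.8
position: [670.4, -62.1, 30.5]
orientation: [-2.201, -2.215, -0.029]
wrist_force: [-0.3, 1.6, 0.3]
opening: 25.3
```

{"name": "drive_tool", "arguments": {
  "rows": [0,0,0,-0.002,0,-5e-05,-1,0,0,0,-0.004,0,-0.0001,-1,0,0,0,-0.006,0,-0.00015,-1,0,0,0,-0.008,-5e-05,-0.0002,-1,0,0,0,-0.01,-6e-05,-0.00025,-1]
}}

```text
time_s: 44.3
position: [670.4, -72.0, 30.5]
orientation: [-2.201, -2.215, -0.029]
wrist_force: [-0.6, 1.5, 0.9]
opening: 25.2
```

{"name": "drive_tool", "arguments": {
  "rows": [0,0,0,-0.002,0,-5e-05,-1,0,0,0,-0.004,0,-0.0001,-1,0,0,0,-0.005,0,-0.00012,-1,0,0,0,-0.005,0,-0.00012,-1]
}}

```text
time_s: 44.7
position: [670.4, -77.4, 30.5]
orientation: [-2.202, -2.215, -0.028]
wrist_force: [-0.1, 0.5, 0.6]
opening: 25.1
```

```bash
python3 -c "
from h import *
tip()
i,d,m=snap('scene','s8.png')
cv2.imwrite('pics/s8_z.png',cv2.resize(i[230:370,260:400],None,fx=4.2,fy=4.2,interpolation=cv2.INTER_CUBIC))
"
```

```text
t 44.7 pos [670.4 -77.4  30.5] yaw -89.67 tilt [-0.     0.026 -1.   ] tip [ 670.7 -133.    12. ] F [-0.1  0.5  0.6] op 25.1
```

View pics/s8_z.png

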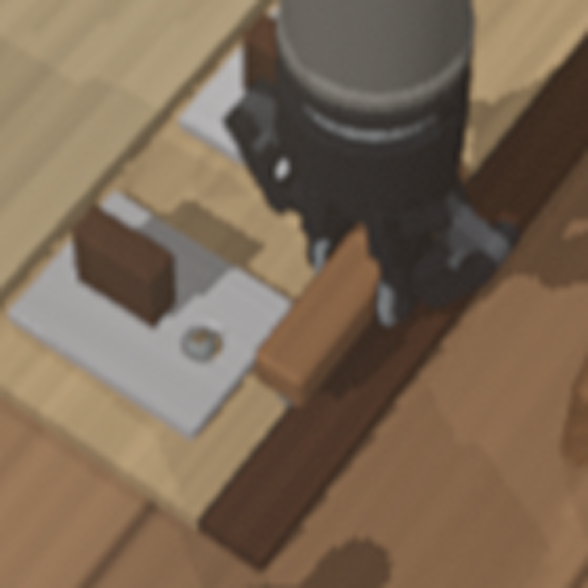

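```bash
python3 -c "
from h import *
i,d,m=snap('wrist','s9.png')
i,d,m=snap('top','s9t.png')
cv2.imwrite('pics/s9tz.png',cv2.resize(i[150:300,240:440],None,fx=4,fy=4,interpolation=cv2.INTER_CUBIC))
i=cv2.imread('pics/s8.png')
cv2.imwrite('pics/s8_y.png',cv2.resize(i[300:340,310:360],None,fx=14,fy=14,interpolation=cv2.INTER_NEAREST))
"
```

```text
(no output)
```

View pics/s9.png

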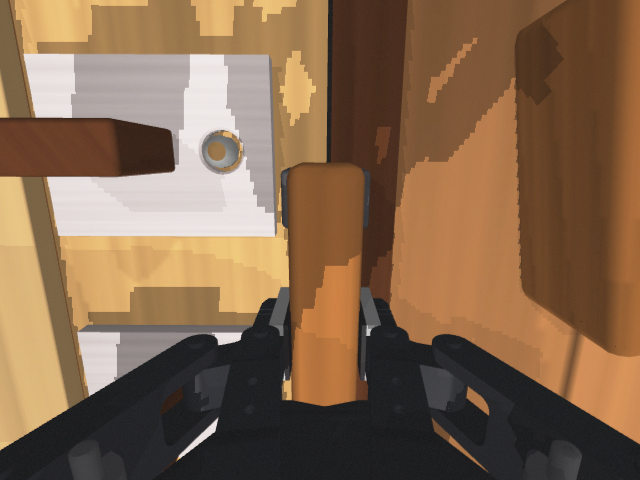

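View pics/s9tz.png

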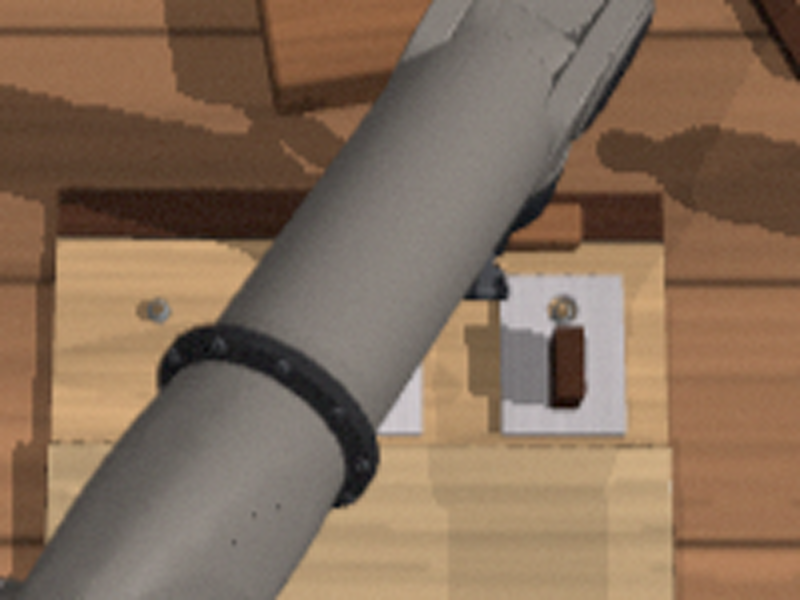

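View pics/s8_y.png

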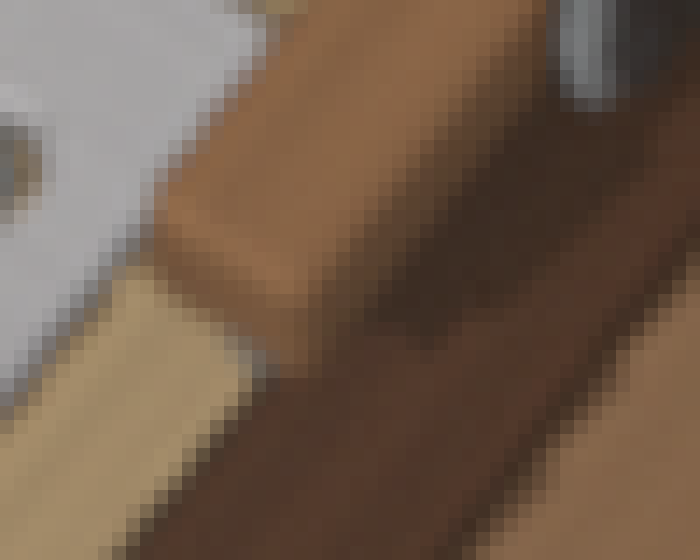

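```bash
python3 -c "
from h import *
m=r.camera_model('wrist'); s,p,R=state()
i=cv2.imread('pics/s9.png'); g=cv2.cvtColor(i,cv2.COLOR_BGR2GRAY).astype(int)
for v in [20,80,140]:
    print(v,g[v,322:342])
    for u in [327.5,331]:
        X=unproj(u,v,12,m); print(u,X.round(1),(R.T@(X-p)).round(1))
tip()
"
```

```text
20 [143 141 140 140 141 138  32  30  29  29  37  54  52  54  51  51  52  51
  49  48]
327.5 [671.2  42.8  12. ] [119.6   1.6  21.5]
331 [672.7  42.8  12. ] [119.6   3.   21.5]
80 [143 142 142 141 140  86  34  33  32  34  55  53  52  55  51  52  51  50
  51  49]
327.5 [671.4  19.6  12. ] [96.5  1.6 20.9]
331 [672.9  19.6  12. ] [96.5  3.2 20.9]
140 [141 143 144 142 112  31  32  33  34  51  55  52  54  52  52  50  49  49
  49  48]
327.5 [671.6  -5.4  12. ] [71.5  1.7 20.3]
331 [673.2  -5.4  12. ] [71.5  3.3 20.3]
t 44.85 pos [670.4 -77.4  30.5] yaw -89.66 tilt [-0.     0.025 -1.   ] tip [ 670.7 -132.9   12. ] F [-0.1 -1.  -0.3] op 25.4
```

{"name": "drive_tool", "arguments": {
  "rows": [0,0,0,0,0,-0.01,-1,0,0,0,0,0,-0.03,-1,0,-1.5,0,0,0,-0.06,-1,0,-1.5,0,0,0,-0.1,-1,0,-1.5,0,0,-0.01,-0.125,-1]
}}

```text
time_s: 45.35
position: [662.2, -80.3, 158.8]
orientation: [2.21, 2.227, 0.003]
wrist_force: [0.4, 0.1, -1.5]
opening: 25.2
```

```bash
python3 -c "
from h import *
go(530,-190,155,-50)
"
```

```text
t 45.35 pos [662.2 -80.3 158.8] yaw -89.56 q [-0.39  0.72  0.89  1.29 -0.55  1.37  0.48] F [ 0.4  0.1 -1.5] op 25.2
DELTA deg [  0.21   0.17 -39.56] m [-0.1087 -0.1331  0.0034]
```

{"name": "drive_tool", "arguments": {
  "rows": [0,0,-8,-0.01,-0.04,0,-1,0,0,-16,-0.03,-0.075,0,-1,0,0,-24,-0.06,-0.11,0,-1,0,0,-32,-0.085,-0.13,0,-1,0,0,-39.6,-0.11,-0.133,0,-1]
}}

```text
time_s: 45.85
position: [524.6, -192.6, 156.2]
orientation: [-1.325, -2.846, -0.001]
wrist_force: [0.2, -0.2, -2.3]
opening: 25.3
```

```bash
python3 -c "
from h import *
go(475,-345,150,-8)
"
```

```text
t 45.85 pos [ 524.6 -192.6  156.2] yaw -49.91 q [-0.25  0.47  0.81  1.62 -0.36  1.2   1.33] F [ 0.2 -0.2 -2.3] op 25.3
DELTA deg [ 4.000e-02 -1.200e-01 -4.191e+01] m [-0.0847 -0.1361  0.006 ]
```

{"name": "drive_tool", "arguments": {
  "rows": [0,0,-8,-0.02,-0.03,0,-1,0,0,-16,-0.04,-0.06,0,-1,0,0,-24,-0.06,-0.09,0,-1,0,0,-32,-0.075,-0.12,0,-1,0,0,-40,-0.085,-0.136,0,-1]
}}

```text
time_s: 46.35
position: [475.3, -347.8, 156.2]
orientation: [-0.275, -3.128, 0.004]
wrist_force: [0.3, -1.2, -2.5]
opening: 24.9
```

{"name": "drive_tool", "arguments": {
  "rows": [0,0,-3,0,0,0,-1,0,0,-6.5,0,0,0,-1,0,0,-6.5,0,0,0,-1]
}}

```text
time_s: 46.65
position: [477.9, -343.9, 155.8]
orientation: [0.099, 3.14, 0.0]
wrist_force: [-0.2, 0.4, -2.2]
opening: 25.1
```

```bash
python3 -c "
from h import *
go(475.5,-366.5,50,-3.2)
i,d,m=snap('wrist','p1.png'); np.savez('p1.npz',i=i,d=d,K=m['intrinsics'],R=m['R'],t=m['t'])
"
```

```text
t 46.65 pos [ 477.9 -343.9  155.8] yaw -3.63 q [ 0.16  0.49  0.63  1.54 -0.3   1.21  2.35] F [-0.2  0.4 -2.2] op 25.1
DELTA deg [ 0.01  0.   -0.43] m [ 0.001  -0.0227  0.1058]
```

View pics/p1.png

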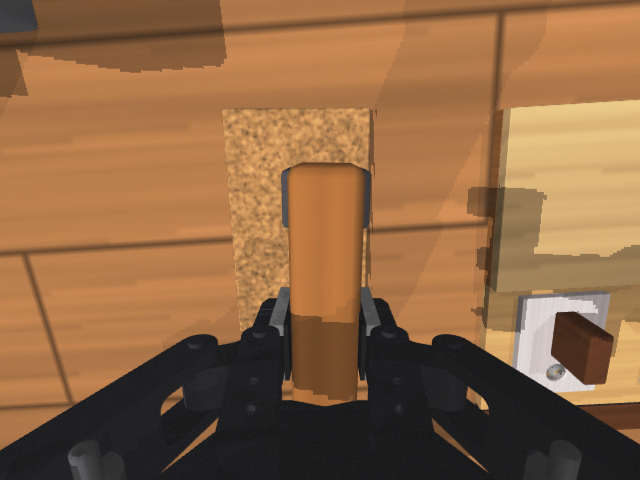

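```bash
python3 -c "
from h import *
z=np.load('p1.npz'); m=dict(intrinsics=z['K'],R=z['R'],t=z['t'])
A=unproj(222.5,109,5,m);B=unproj(373,108.5,5,m); d=B-A; print(A,B,np.linalg.norm(d)); n=np.array([d[1],-d[0],0])/np.linalg.norm(d); print((A+B)/2+100*n, np.rad2deg(np.arctan2(n[1],n[0])))
"
```

```text
[ 373.85536869 -420.08137547    5.        ] [ 381.06849756 -300.00957148    5.        ] 120.28826767862463
[ 477.28197901 -366.04200914    5.        ] -3.4378242650527278
```

{"name": "drive_tool", "arguments": {
  "rows": [0,0,0,0.0005,-0.0225,0.0,-1,0,0,0,0.0005,-0.0225,0.03,-1,0,0,0,0.0005,-0.0225,0.06,-1,0,0,0,0.0005,-0.0225,0.09,-1,0,0,0,0.0005,-0.0225,0.105,-1]
}}

```text
time_s: 47.2
position: [475.2, -364.1, 47.8]
orientation: [-0.098, -3.136, -0.005]
wrist_force: [0.3, 0.4, -2.6]
opening: 25.4
```

{"name": "drive_tool", "arguments": {
  "rows": [0,0,0,0,0,0,-1,0,0,0,0,0,0,-1,0,0,0,0,0,0,-1]
}}

```text
time_s: 47.5
position: [477.8, -367.2, 52.5]
orientation: [0.097, 3.137, -0.004]
wrist_force: [-0.1, 0.0, -1.8]
opening: 25.4
```

```bash
python3 -c "
from h import *
go(476,-366.3,22.5,-3.4)
st()
"
```

```text
t 47.5 pos [ 477.8 -367.2   52.5] yaw -3.55 q [ 0.24  0.62  0.58  1.61 -0.38  1.02  2.44] F [-0.1  0.  -1.8] op 25.4
DELTA deg [-0.13  0.18 -0.15] m [0.002  0.0008 0.03  ]
t 47.5 pos [ 477.8 -367.2   52.5] yaw -3.55 tilt [ 0.003 -0.003 -1.   ] F [-0.1  0.  -1.8] op 25.4
```

{"name": "drive_tool", "arguments": {
  "rows": [0,0,0,0.001,0.0005,0.01,-1,0,0,0,0.001,0.0005,0.018,-1,0,0,0,0.001,0.0005,0.024,-1,0,0,0,0.001,0.0005,0.026,-1,0,0,0,0.001,0.0005,0.027,-1]
}}

```text
time_s: 48.0
position: [475.4, -365.2, 22.9]
orientation: [-0.097, -3.139, -0.001]
wrist_force: [-0.1, 0.4, -1.5]
opening: 25.0
```

{"name": "drive_tool", "arguments": {
  "rows": [0,0,0,0,0,0,-1,0,0,0,0,0,0,-1]
}}

```text
time_s: 48.2
position: [475.8, -365.6, 23.7]
orientation: [0.097, 3.14, -0.001]
wrist_force: [0.2, 0.7, -1.2]
opening: 25.5
```

```bash
python3 -c "
from h import *
go(476,-366.3,22.1,-3.4)
"
```

```text
t 48.2 pos [ 475.8 -365.6   23.7] yaw -3.55 q [ 0.25  0.65  0.56  1.64 -0.4   0.97  2.46] F [ 0.2  0.7 -1.2] op 25.5
DELTA deg [-0.02  0.02 -0.15] m [-0.0002 -0.0007  0.0016]
```

{"name": "drive_tool", "arguments": {
  "rows": [0,0,0,0,-0.0005,0.0008,-1,0,0,0,0,-0.0005,0.0016,-1,0,0,0,0,-0.0005,0.0018,-1,0,0,0,0,-0.0005,0.0018,-1]
}}

```text
time_s: 48.6
position: [475.8, -366.2, 22.1]
orientation: [0.097, 3.14, -0.001]
wrist_force: [-0.2, 0.5, 0.5]
opening: 25.2
```

{"name": "drive_tool", "arguments": {
  "rows": [0,0,0,0,0,0,-0.3,0,0,0,0,0,0,-0.1,0,0,0,0,0,0,0.1,0,0,0,0,0,0,0.3,0,0,0,0,0,0,0.3]
}}

```text
time_s: 49.1
position: [475.7, -365.9, 21.7]
orientation: [0.097, 3.14, -0.0]
wrist_force: [-1.0, -1.3, -0.2]
opening: 55.4
```

{"name": "drive_tool", "arguments": {
  "rows": [0,0,0,0,0,-0.03,0.3,0,0,0,0,0,-0.07,0.3,0,0,0,0,0,-0.12,0.3,0,0,0,0.03,0.01,-0.16,0.3,0,0,0,0.05,0.02,-0.18,0.3]
}}

```text
time_s: 49.6
position: [426.7, -344.9, 205.6]
orientation: [0.099, 3.136, -0.007]
wrist_force: [-0.3, -0.5, -0.5]
opening: 55.5
```

{"name": "drive_tool", "arguments": {
  "rows": [0,0,0,0,0,0,0.3,0,0,0,0,0,0,0.3,0,0,0,0,0,0,0.3]
}}

```text
time_s: 49.9
position: [427.3, -342.1, 200.3]
orientation: [-0.096, -3.139, -0.002]
wrist_force: [0.2, -0.8, 0.0]
opening: 56.0
```

```bash
python3 -c "
from h import *
st()
i,d,m=snap('wrist','p2.png'); np.savez('p2.npz',i=i,d=d,K=m['intrinsics'],R=m['R'],t=m['t'])
cv2.imwrite('pics/p2z.png',cv2.resize(i[150:370,230:430],None,fx=2.7,fy=2.7,interpolation=cv2.INTER_CUBIC))
"
```

```text
t 49.9 pos [ 427.3 -342.1  200.3] yaw -3.49 tilt [-0.001  0.001 -1.   ] F [ 0.2 -0.8  0. ] op 56.0
```

View pics/p2z.png

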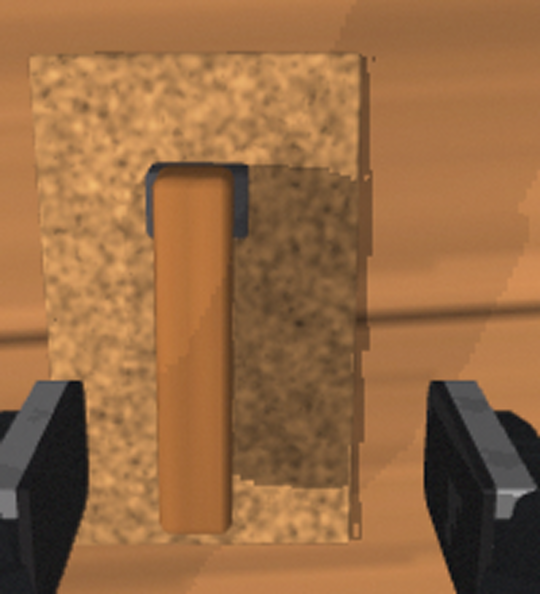

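```bash
python3 -c "
from fit2 import *
z=np.load('p2.npz'); m=dict(intrinsics=z['K'],R=z['R'],t=z['t'])
c=lambda *p:un(p,2.7,230,150)
x,e=fitobj([(-100,-60,5),(-100,60,5),(100,60,5),(100,-60,5)],[c(30,56),c(361,54),c(350,542),c(60,545)],m,[450,-355,0]); rep('pad',x,e)
x,e=fitobj([(-65,-13,53),(-65,13,53),(65,13,53),(65,-13,53)],[c(153,170),c(234,170),c(231,533),c(161,533)],m,[460,-375,0]); rep('scr',x,e);print(e.round(1).tolist())
go(480,-70,260,0)
"
```

```text
pad [ 476.2 -367.2] yaw -3.25 rms 0.83
scr [ 474.9 -366.3] yaw -4.09 rms 0.35
[[-0.2, -0.1], [0.2, 0.2], [0.7, 0.1], [-0.6, -0.1]]
t 49.95 pos [ 427.2 -342.1  200. ] yaw -3.49 q [ 0.15  0.37  0.66  1.59 -0.24  1.27  2.36] F [ 0.1 -0.9 -0.2] op 55.6
DELTA deg [ 0.07 -0.13 -3.49] m [-0.036   0.2749 -0.0598]
```

Scriber is within ~1.5 mm of the pad's middle. Now a last look at the templates.

{"name": "drive_tool", "arguments": {
  "rows": [0,0,-3.5,0.0,0.275,-0.05,0.3,0,0,-3.5,0.0,0.275,-0.05,0.3,0,0,-3.5,0.0,0.275,-0.05,0.3,0,0,-3.5,0.0,0.275,-0.05,0.3,0,0,-3.5,0.0,0.275,-0.05,0.3]
}}

```text
time_s: 50.45
position: [442.1, -95.1, 245.6]
orientation: [-0.001, -3.14, 0.001]
wrist_force: [1.5, 1.0, -0.2]
opening: 55.7
```

{"name": "drive_tool", "arguments": {
  "rows": [0,0,0,0,0,-0.02,0.3,0,0,0,0,0,-0.02,0.3,0,0,0,0,0,-0.02,0.3]
}}

```text
time_s: 50.75
position: [442.2, -98.1, 265.5]
orientation: [-0.003, -3.14, 0.002]
wrist_force: [-0.3, 0.4, -0.6]
opening: 55.7
```

```bash
python3 -c "
from h import *
st()
i,d,m=snap('wrist','f1.png'); np.savez('f1.npz',i=i,d=d,K=m['intrinsics'],R=m['R'],t=m['t'])
cv2.imwrite('pics/f1z.png',cv2.resize(i[160:400,180:460],None,fx=2.8,fy=2.4,interpolation=cv2.INTER_CUBIC))
i,d,m=snap('scene','f1s.png'); np.savez('f1s.npz',i=i,d=d,K=m['intrinsics'],R=m['R'],t=m['t'])
"
```

```text
t 50.75 pos [442.2 -98.1 265.5] yaw -0.11 tilt [-0.001 -0.001 -1.   ] F [-0.3  0.4 -0.6] op 55.7
```

View pics/f1z.png

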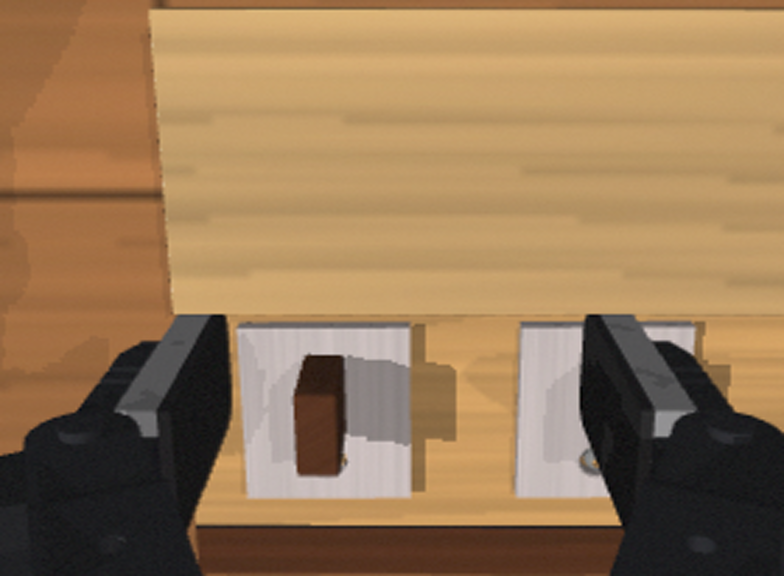

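View pics/f1s.png

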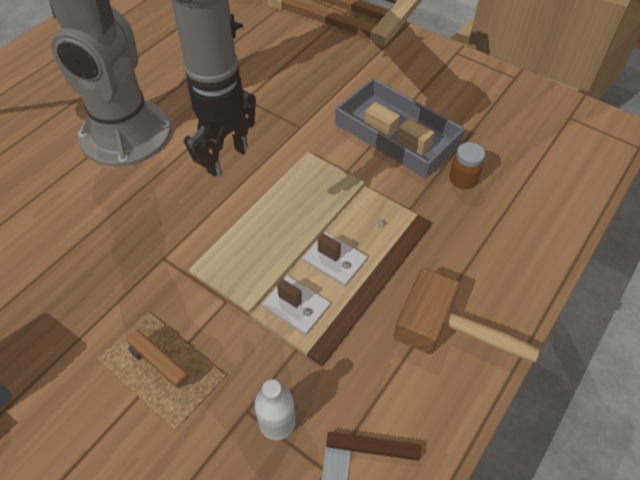

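```bash
python3 -c "
from h import *
z=np.load('f1.npz'); m=dict(intrinsics=z['K'],R=z['R'],t=z['t']); W=cloud(z['d'],m); i=z['i'].astype(int)
sat=i.max(2)-i.min(2); wh=(sat<35)&(i.min(2)>110)
for n,(y0,y1) in {'T2':(-175,-95),'T1':(-50,30)}.items():
    s=wh&(W[...,0]>540)&(W[...,0]<655)&(W[...,1]>y0)&(W[...,1]<y1)&(W[...,2]>5)&(W[...,2]<40)
    P=W[s]; c=np.linalg.lstsq(np.c_[P[:,:2]-P[:,:2].mean(0),np.ones(len(P))],P[:,2],rcond=None)[0]; print(n,s.sum(),'z',c[2].round(1),'slope deg',np.rad2deg(c[:2]).round(2),P.min(0).round(0),P.max(0).round(0))
s=(W[...,0]>550)&(W[...,0]<640)&(W[...,1]>-90)&(W[...,1]<-55)&~wh; print('stile z',np.nanmedian(W[s][:,2]).round(1))
s=(W[...,0]>420)&(W[...,0]<520)&(W[...,1]>-150)&(W[...,1]<0); print('deck z',np.nanmedian(W[s][:,2]).round(1))
"
```

```text
T2 3331 z 19.8 slope deg [ 0.01 -0.03] [ 547. -174.   13.] [647. -98.  22.]
T1 1859 z 19.7 slope deg [-0.02  0.32] [547. -49.  11.] [647.  27.  24.]
stile z 11.8
deck z 339.1
```

```bash
python3 -c "
from h import *
st(); print(r.sign_off())
"
```

```text
t 50.85 pos [441.4 -98.7 265. ] yaw -0.22 tilt [-0.003 -0.001 -1.   ] F [-0.1  0.5  0.3] op 55.6
the job is handed in; nothing more can be done
None
```

I finished the job and handed it in at about 51 s.

- **Offcuts:** Only two were present. Both are in the bin.
- **Templates:** Only two were present. They are on pin_b and pin_c, with their handles towards the robot. In the last check both plate tops were at z ≈ 19.7 mm against 20 expected, with a tilt of at most 0.3°, and they look square to the board. I carried them only about 6 mm above the deck.
- **Seam:** I traced it left to right at 2 cm/s in light contact, pressing with about 3 N at most. The tip ran from y ≈ 113 to y ≈ −133 mm, which passes both marked ends (about 110 and −130 mm). To clear the templates I held the scriber along the seam rather than pointing away from the robot.
- **Scriber:** It is standing on the cork pad, about 1.5 mm from the pad's middle.
- **Bystanders:** I didn't touch the glue bottle or the screw jar.

**Where the checks disagreed:** The cameras differed by 2 to 5 mm on where the board is. Near the seam, the scene camera put the tip about 1 mm beyond its centre, and the wrist camera put it about 1.5 mm short. I split the difference, so the trace is good to about 1.5 mm sideways. In my last check the deck-height reading was useless because the gripper was in view; the stile read 11.8 mm, as it should.

I saw neither a template being knocked aside nor the grip slackening.

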